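Snap a check weight onto a force stand's loop

ROBOT

A 7-joint arm with a two-finger parallel gripper is mounted at the origin on the work surface. World frame = base frame: x ahead of the robot, y to its left, z up, the work surface at z = 0. Lengths are in m, angles in rad, forces in N, time in s.
With the tool pointing down it reaches from about 0.425 to 1.025 m from the base axis. Payload 3.6 kg.
Tool frame: the origin (TCP) lies at the very end of the fingers, on their centre line; the grasp point (between the pads) lies 19 mm behind it; z points along the fingers, y is the direction in which the jaws open and shut (so a half turn about z gives the same grasp; the last joint's range is limited). The gripper opens to 85 mm and grips with 20 to 120 N. Pads are 22 mm wide; open, the fingers measure 114 mm over their backs; the gripper's body (76 mm by 85 mm) begins 54 mm behind the grasp point. The pads swing forward as they close: fully open they stand 13 mm farther back than shut.
Start: joints at [-1.264, 0.591, 0.048, 1.609, -0.033, 0.943, -0.034], TCP at [0.283, 0.668, 0.231] pointing down, gripper open.
Joint ranges: [-2.69, 2.69], [-0.47, 2.24], [-1.27, 1.36], [0.19, 2.51], [-1.53, 4.68], [0.08, 2.07], [-3.09, 3.09]. Speed limits (rad/s): [2.57, 2.57, 3.14, 3.14, 3.14, 3.14, 3.14].

INTERFACE

Orientations are given as a unit quaternion [w, x, y, z].
In Python, from cell import bot gives the robot as it stands.
- The arm moves only by the tool apply_moves, never from a script. Its argument "plan" is a list of rows, each an object with "linear": the shift along the tool's x, y, z in cm, a list of three; "roll": the turn about the tool's z in degrees. A call has 1 to 20 rows; each row shifts and turns the commanded pose from where the row before left it, along the tool's axes as they then stand; what a row does not reach is not made up. A row lasts 1/10 s, in which the tool goes at most 50 mm and 8.59 degrees, less where a joint would pass 70% of its speed; a pose out of reach is approached as far as the arm can. A call with a gripper value outside its range is refused whole. "hand" is the closure in counts, from 0 (fully open) to 255 (shut), set as the call begins (left out, the last holds). The fingers move at their own pace and stop on an object; "force" is the grip in N (left out, the last holds). Time passes only in rows, so rows that do not move let the fingers close. It gives the time, the measured TCP pose, the force and the opening at its end, in the units of the state.
- bot.sense(): the state, without advancing time (a new reading comes with each control period).
- bot.camera(name): name is "scene" or "side" or "wrist"; returns the picture (384x512x3 uint8, blue, green, red); there is no depth.
- bot.camera_info(name): a dict with "camera_matrix" (3x3 intrinsics, pixels), "cam_to_world" (4x4, takes a point from camera to world coordinates); the wrist camera has in their place "tool_from_camera" (4x4, takes a point from camera to tool coordinates, whose origin is the TCP and whose axes are the flange's). Camera axes: x right, y up, looking along -z (the intrinsics and any distortion apply to the point x, -y, -z); pixel columns grow to the right and rows downward; lengths in m; the calibration is good to about 2 mm. A picture is of the moment at which its call begins: read the wrist's pose just before it. camera_info takes no time and is no camera call.
- bot.hand_in(): hands the job in, once; it reports no verdict.
The state is a dict: "time_s": time; "qpos": joint angles; "dq": joint speeds; "joint_torque": joint torques, N m; "position": TCP position; "ee_rot": TCP orientation; "contact_force": force on the tool from outside, world axes, zero at the start; "ft_torque": the same for the moment, N m; "gripper_width": opening from 0.0 (shut) to 1.0 (fully open).
Only numpy, scipy, OpenCV 4.12 (cv2) and the standard library are available. Lean on these libraries where they do the work, as an engineer would, in place of code of your own. Each camera call takes 0.05 s, during which the arm holds its last target.

TASK

Hang the blue check weight on the force stand: push its sprung snap hook onto the level lower bar of the yellow loop under the head until the gate flicks shut behind the bar, then let go so that the weight hangs still from the bar. Leave the orange weight, the bottles, jar and beaker and the wrench where they are.

Things in the scene. Friction and masses are not known exactly. Their poses are not given: they have to be found in the camera images.
- blue_weight: Check weight, 0.3 to 0.55 kg: blue block 60 x 36 x 62 mm (x, y, z) with aluminium band, standing on the table, and a steel snap hook that sticks out along +x (block to bow) in its middle plane y = 0. Origin: centre of the block's underside as it stands, z up. The block's 36 mm is the grasp. Hook of 10 mm round bar: spine z = 53, from block (x = 30) to x = 98; bow to x = 124 mm.
- blue_mouth (a point): best entry point in the closed gate's line, at x = 79, y = 0, z = 9 mm of the blue weight. The mouth on the hook's -z side lies between a stub (block to x = 46, z = 9) and the nose tip (x = 92, z = 9). A bar pushed in towards +z at x 74 to 86 mm swings the gate in; with its centre at z = 28 it is above the nose. Then it must go on towards +x, beyond x = 98, for the gate to shut.
- blue_bow (a point): where a 10 mm bar's centre rests in the V-shaped bow of the blue hook: x = 106, y = 0, z = 31 mm of the blue weight. Hanging there, the weight's +x points straight up. Let go at a slant, it swings down against the rest pad and stops within some 3 s.
- blue_gate (a joint): brass gate of the blue hook, 8 mm thick, 47 mm long, hinged at the end of the stub (x = 46, z = 9 mm). 0 = shut against the nose; a spring keeps it shut; it opens only inward, to 0.95 rad at the spine; 2 to 5 N at its middle opens it.
- stand: Fixed force stand. Origin on the table, below the middle of the loop's bar; +x away from the open working side, +y to the column, z up. Base plate 15 mm high, x -90..110, y -70..160 mm; column 60 x 45 mm at x = 10, y = 130, 475 mm high; white head over the loop: underside z = 305, top 380, x -75..15, y -48..158 mm. Rubber rest pad below the loop, face at x = 27, 70 mm wide, z 15..90 mm: the hanging block swings against it and stops.
- bar_mid (a point): middle of the level lower bar of the closed yellow steel loop under the head, on its centre line, 200 mm above the table. All the loop is 10 mm round bar in the stand's y-z plane: lower bar along y from -40 to 40 mm, sides upright to z = 260, then converging to a stub 28 mm across below the head (z 292).
- head_edge (a point): middle of the head's lower edge on the open working side (stand x = -75, y = 0, z = 305 mm). It keeps a gripper that points straight down from the bar; one that leans back to the stand's -x by some 35 degrees (hook's bow pointing forward and up by as much) has room.
- orange_weight: Check weight of the same shape and frame as the blue one, but with an orange block; to be left alone. Origin: centre of the block's underside, hook along +x, z up.
- amber_bottle: amber bottle with red cap, 68 mm across, 150 mm high; origin at the centre of its underside, z up
- small_bottle: small amber bottle with black cap, 52 mm across, 100 mm high; origin at the centre of its underside, z up
- white_jar: white jar, 70 mm across, 100 mm high; origin at the centre of its underside, z up
- beaker: glass beaker, 68 mm across, 85 mm high; origin at the centre of its underside, z up
- wrench: steel wrench, 160 mm long, lying flat along its x; origin at its underside
Things that resemble listed ones, but are neither listed nor needed, are in the scene too. What is meant by the blue_weight is not red or turquoise, and is the larger of those in its own colour.

How it is judged:
On the way, in this order (a step that is already met when the one before it is completed fails the run):
1. the bar of the loop is pushed in through the blue hook's mouth, its gate swung open (value of joint blue_gate above 0.25 rad and x of bar_mid in the frame of blue_weight between 0.05 and 0.118 m and y of bar_mid in the frame of blue_weight between -0.04 and 0.04 m and z of bar_mid in the frame of blue_weight between 0.008 and 0.053 m).
2. the gate has flicked shut behind the bar (value of joint blue_gate below 0.08 rad and x of bar_mid in the frame of blue_weight between 0.088 and 0.118 m and y of bar_mid in the frame of blue_weight between -0.04 and 0.04 m and z of bar_mid in the frame of blue_weight between 0.012 and 0.05 m), for 0.1 s.
At the end, for the whole second after the job is handed in: The blue weight hangs from the loop's lower bar: bar in the bow (bar_mid at x 88 to 118, z 12 to 50, y within 40 mm in the weight's frame), gate shut (under 0.08 rad), hook up within 0.35 rad of vertical, its origin below 150 mm, nearly still (under 0.06 m/s) (all of step 2 and angle between blue_weight's own x axis and vertical below 0.35 rad and height (world z) of blue_weight below 0.15 m and linear speed of blue_weight below 0.06 m/s); the robot touches nothing.
It fails at once if the orange weight is moved by more than 40 mm or tipped over (distance of orange_weight from where it was at the start of the episode above 0.04 m or angle between orange_weight's own z axis and vertical above 0.6 rad).
It fails at once if a bottle, the jar, the beaker or the wrench is moved by more than 40 mm (distance of any of amber_bottle, small_bottle, white_jar, beaker, wrench from where it was at the start of the episode above 0.04 m).
It fails at once if a bottle, the jar or the beaker is tipped over (angle between any of amber_bottle, small_bottle, white_jar, beaker's own z axis and vertical above 0.6 rad).
It also fails if it takes over 50 s, if anything falls off the work surface, if the arm or the gripper's body presses on something with over 40 N, if the wrist force passes 120 N, or if a joint passes its speed limit or range.

## Working session

There is one attempt and no reset: what is moved stays moved. The work goes in short steps, Python scripts to look and compute and a tool call to move; the robot and the scene stay as the last step left them, time stands still between calls to the robot, and variables do not carry over. Pictures are saved under pics/ and viewed, and the job is handed in when it is done.

Besides the shell and the picture viewer there is one more tool, called after ">>>" as name([rows], argument=value, ...), one row to a line, values as JSON. apply_moves: Moves the arm, as the interface text tells. Its arguments: {"type":"object","properties":{"plan":{"type":"array","items":{"type":"object","properties":{"linear":{"type":"array","items":{"type":"number"}},"roll":{"type":"number"}}}},"hand":{"type":"number"},"force":{"type":"number"}},"required":["plan"]}

```bash
ls -la; mkdir -p pics; python3 - <<'E'
from cell import bot
import cv2,json,numpy as np
np.set_printoptions(precision=4,suppress=True)
print(bot.sense())
for n in ["scene","side","wrist"]:
    im=bot.camera(n); cv2.imwrite(f"pics/{n}0.png",im)
    print(n,bot.camera_info(n))
E
```

```text
total 12
drwxr-xr-x  3 agent agent 4096 Dec  7 15:03 .
drwxr-xr-x 23 root  root  4096 Dec  7 15:03 ..
drwxr-xr-x  2 agent agent 4096 Dec  7 15:03 pics
{'time_s': 0.0, 'qpos': array([-1.2635,  0.5921,  0.0483,  1.6098, -0.0333,  0.9427, -0.0337]), 'dq': array([-0.0009,  0.0004, -0.    , -0.0003,  0.0001,  0.0014, -0.0007]), 'joint_torque': array([ -0.001 , -54.8683,   1.5464, -19.812 ,   0.0095,   0.0088,
         0.    ]), 'position': array([0.2825, 0.6668, 0.2301]), 'ee_rot': array([-0.0002,  0.199 ,  0.98  , -0.0011]), 'contact_force': array([-0.9089,  1.0312,  0.4567]), 'ft_torque': array([-0.0044,  0.0351,  0.0185]), 'gripper_width': 0.9987762770671157}
scene {'camera_matrix': array([[388.6349,   0.    , 249.7703],
       [  0.    , 388.6349, 190.9412],
       [  0.    ,   0.    ,   1.    ]]), 'cam_to_world': array([[ 0.0604, -0.7051,  0.7065,  1.3173],
       [ 0.9981,  0.0366, -0.0489, -0.0878],
       [ 0.0086,  0.7081,  0.706 ,  0.985 ],
       [ 0.    ,  0.    ,  0.    ,  1.    ]])}
side {'camera_matrix': array([[381.0234,   0.    , 260.1544],
       [  0.    , 381.0234, 188.1949],
       [  0.    ,   0.    ,   1.    ]]), 'cam_to_world': array([[ 0.9971,  0.0598, -0.0474,  0.4666],
       [-0.0755,  0.683 , -0.7265, -0.8947],
       [-0.011 ,  0.728 ,  0.6855,  0.9953],
       [ 0.    ,  0.    ,  0.    ,  1.    ]])}
wrist {'camera_matrix': array([[344.9282,   0.    , 252.6188],
       [  0.    , 344.9282, 192.8719],
       [  0.    ,   0.    ,   1.    ]]), 'tool_from_camera': array([[ 0.0001,  0.9505,  0.3107,  0.0801],
       [ 1.    ,  0.0001, -0.0005,  0.0008],
       [-0.0005,  0.3107, -0.9505, -0.1421],
       [ 0.    ,  0.    ,  0.    ,  1.    ]])}
```

View pics/scene0.png

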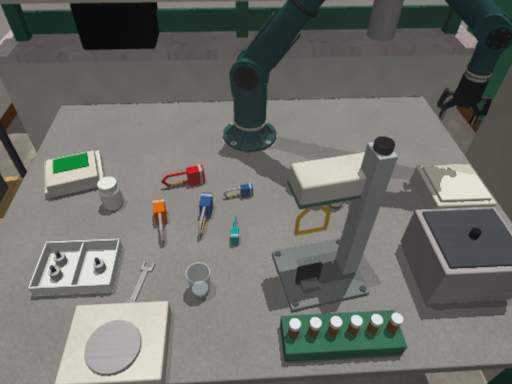

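View pics/side0.png

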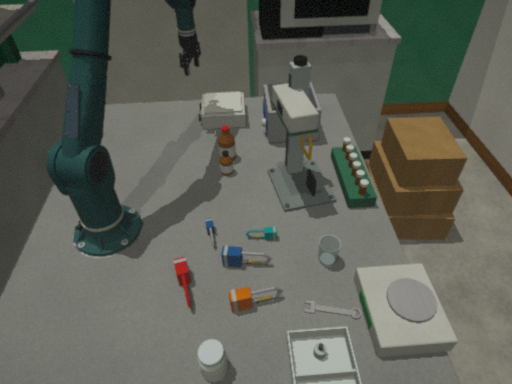

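View pics/wrist0.png

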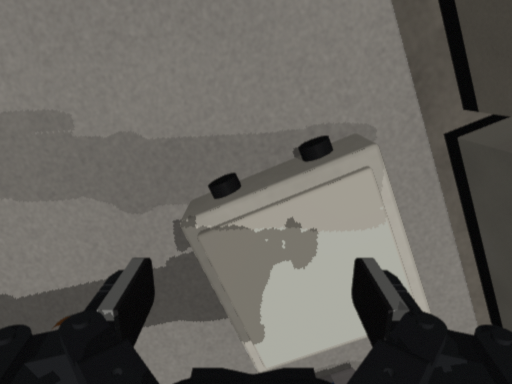

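Weights in view, as scene pixel / side pixel: large blue (206,203)/(233,257); small blue (240,190)/(210,227), a decoy; turquoise (235,232)/(268,234); red (190,177)/(182,270); orange (160,210)/(242,298). I choose the large blue and check it in a close crop.

```bash
python3 - <<'E'
import cv2,numpy as np
def crop(n,x,y,w,h,f,o):
    im=cv2.imread(f"pics/{n}")[y:y+h,x:x+w]
    cv2.imwrite("pics/"+o,cv2.resize(im,None,fx=f,fy=f,interpolation=cv2.INTER_CUBIC))
crop("scene0.png",140,160,120,90,6,"c1.png")
crop("side0.png",195,210,100,100,6,"c2.png")
crop("scene0.png",260,140,130,100,6,"c3.png")
crop("side0.png",250,60,100,150,4,"c4.png")
E
```

```text
(no output)
```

View pics/c1.png

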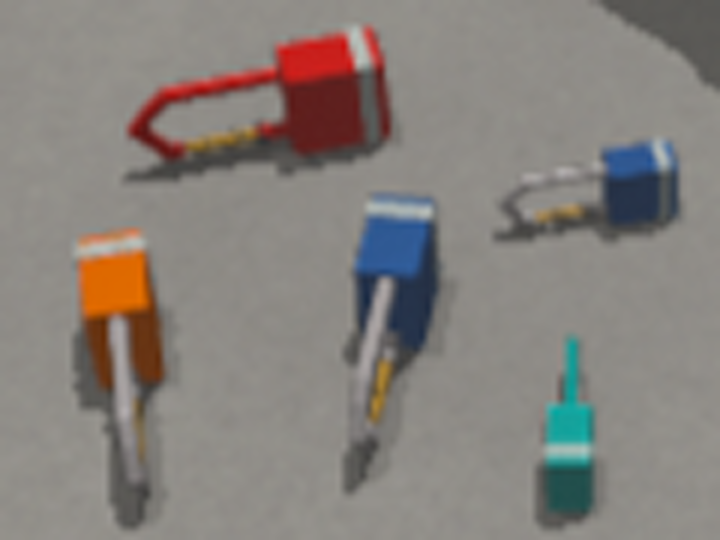

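View pics/c2.png

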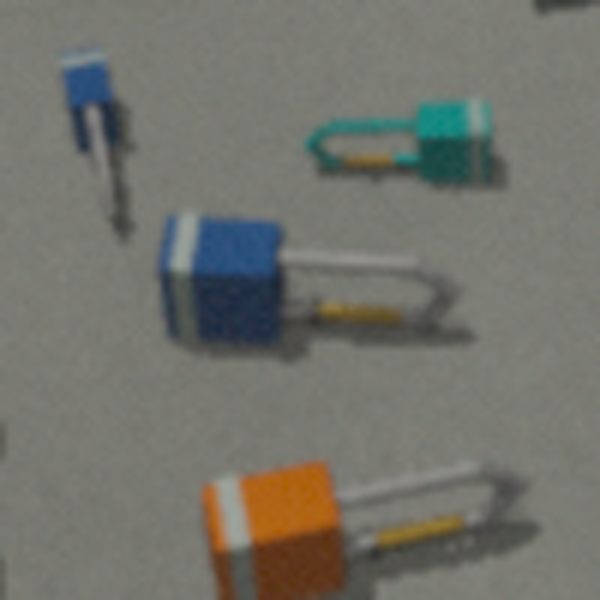

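View pics/c3.png

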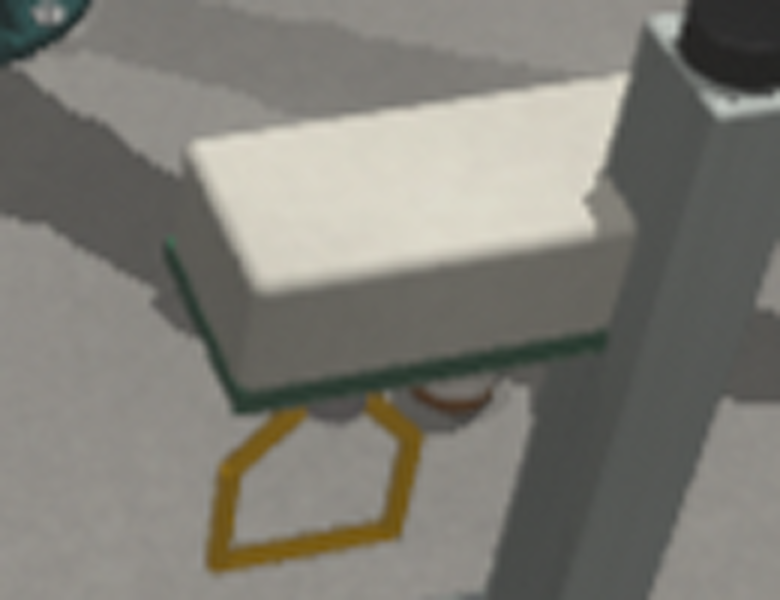

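View pics/c4.png

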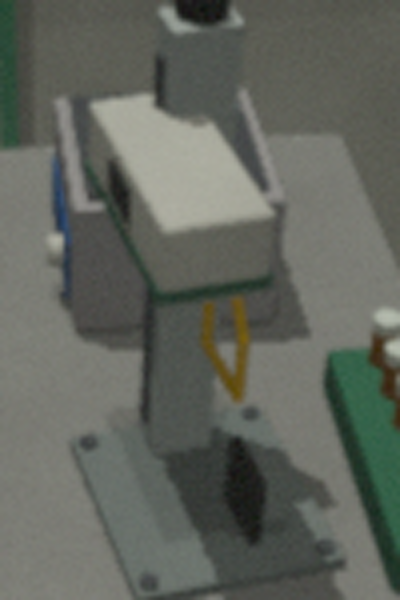

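```bash
cat > h.py <<'E'
import numpy as np,cv2
from scipy.optimize import least_squares
from scipy.spatial.transform import Rotation as R
np.set_printoptions(precision=4,suppress=True)
from cell import bot
I={n:bot.camera_info(n) for n in ("scene","side","wrist")}
def proj(n,P,T=None):
    K=I[n]["camera_matrix"]; T=I[n]["cam_to_world"] if T is None else T
    p=(np.asarray(P,float)-T[:3,3])@T[:3,:3]
    p=p*[1,-1,-1]; q=p@K.T
    return q[:,:2]/q[:,2:]
def pose(v):
    c,s=np.cos(v[2]),np.sin(v[2])
    return lambda P:np.asarray(P,float)@np.array([[c,s,0],[-s,c,0],[0,0,1]])+[v[0],v[1],0]
def fit(obs,v0):
    # obs: {cam:[(pt mm),(px)]}
    def f(v):
        w=pose(v);r=[]
        for n,l in obs.items():
            r.append(proj(n,w(np.array([a for a,b in l])/1000.))-np.array([b for a,b in l]))
        return np.vstack(r).ravel()
    s=least_squares(f,v0,loss="soft_l1")
    print(s.x,"rms",np.sqrt(np.mean(f(s.x)**2)));print(f(s.x).reshape(-1,2).round(1).tolist())
    return s.x
def hookpts():
    return np.array([[30,0,53],[98,0,53],[119,0,31],[98,0,9],[92,0,9],[46,0,9],[30,0,9]])/1000.
def box(x0,x1,y0,y1,z0,z1):
    return np.array([[x,y,z] for x in(x0,x1) for y in (y0,y1) for z in (z0,z1)])/1000.
E=[(0,1),(2,3),(4,5),(6,7),(0,2),(1,3),(4,6),(5,7),(0,4),(1,5),(2,6),(3,7)]
E
cat > f.py <<'E'
from h import *
c1=lambda x,y:(140+x/6-.4,160+y/6-.4)
c2=lambda x,y:(195+x/6-.4,210+y/6-.4)
c3=lambda x,y:(260+x/6-.4,140+y/6-.4)
c4=lambda x,y:(250+x/4-.4,60+y/4-.4)
b=fit({"scene":[((-30,18,62),c1(437,200)),((-30,-18,62),c1(370,195)),((30,-18,62),c1(355,272)),((30,18,62),c1(421,277)),((30,18,0),c1(421,345))],
"side":[((-30,18,62),c2(172,213)),((30,18,62),c2(278,222)),((30,-18,0),c2(280,343)),((-30,-18,0),c2(170,335))]},[.6,-.2,0])
s=fit({"scene":[((0,-40,200),c3(217,560)),((0,40,200),c3(395,530)),((0,-40,260),c3(228,468)),((0,40,260),c3(413,437)),((15,-48,305),c3(240,410)),((-75,-48,305),c3(168,240)),((15,-48,380),c3(262,292)),((-75,-48,380),c3(190,148))],
"side":[((15,-48,380),c4(272,213)),((15,-48,305),c4(270,283)),((-75,-48,305),c4(152,302)),((-75,-48,380),c4(162,228)),((-75,158,380),c4(92,100)),((-90,-70,15),c4(135,600)),((110,-70,15),c4(343,562)),((-90,160,15),c4(75,440)),((0,-40,200),c4(237,395))]},[.75,.2,0])
np.save("b.npy",b);np.save("s.npy",s)
for n in ("scene","side"):
    im=cv2.resize(cv2.imread(f"pics/{n}0.png"),None,fx=4,fy=4)
    def ln(P,es,c):
        q=((proj(n,P)+.5)*4).astype(int)
        for i,j in es: cv2.line(im,tuple(map(int,q[i])),tuple(map(int,q[j])),c,1)
    B=pose(b);S=pose(s)
    ln(B(box(-30,30,-18,18,0,62)),E,(0,255,255)); ln(B(hookpts()),[(i,i+1) for i in range(6)],(0,0,255))
    ln(S(box(-75,15,-48,158,305,380)),E,(255,0,255));ln(S(box(-90,110,-70,160,0,15)),E,(255,0,255))
    ln(S(np.array([[0,-40,260],[0,-40,200],[0,40,200],[0,40,260]])/1000.),[(0,1),(1,2),(2,3)],(255,0,0))
    ln(S(box(-20,40,107.5,152.5,0,475)),E,(0,255,0))
    if n=="scene": cv2.imwrite("pics/o1.png",im[600:1040,560:1080]);cv2.imwrite("pics/o2.png",im[540:1240,1050:1560][:600])
    else: cv2.imwrite("pics/o3.png",im[840:1240,780:1180]);cv2.imwrite("pics/o4.png",im[260:860,1020:1400])
E
python3 f.py
```

```text
[ 0.4227 -0.1719 -0.1488] rms 0.6003723287216768
[[-0.1, -0.2], [0.4, -0.1], [-0.4, 0.1], [-0.4, 0.1], [0.8, 1.3], [-0.9, -0.4], [0.8, -0.9], [0.1, 0.5], [-0.6, 0.8]]
[0.6854 0.1161 0.1511] rms 1.3812021248766115
[[0.2, 0.0], [-0.1, 0.2], [0.6, 0.0], [0.4, 0.3], [-0.9, 2.4], [0.5, 4.8], [-1.3, -0.6], [-0.7, -2.5], [1.0, -0.5], [-0.8, 2.8], [0.9, 2.1], [-0.6, -0.3], [-0.4, -1.2], [-0.5, -1.3], [0.7, -1.2], [-0.9, -2.0], [-0.5, 0.3]]
```

```bash
python3 -c "
import cv2,numpy as np
a=[cv2.imread(f'pics/o{i}.png') for i in (1,3)]
h=max(x.shape[0] for x in a)
cv2.imwrite('pics/oa.png',np.hstack([cv2.copyMakeBorder(x,0,h-x.shape[0],0,0,0) for x in a])[:, :])
a=[cv2.imread(f'pics/o{i}.png') for i in (2,4)]
h=max(x.shape[0] for x in a)
cv2.imwrite('pics/ob.png',np.hstack([cv2.copyMakeBorder(x,0,h-x.shape[0],0,0,0) for x in a]))
"
```

```text
(no output)
```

View pics/oa.png

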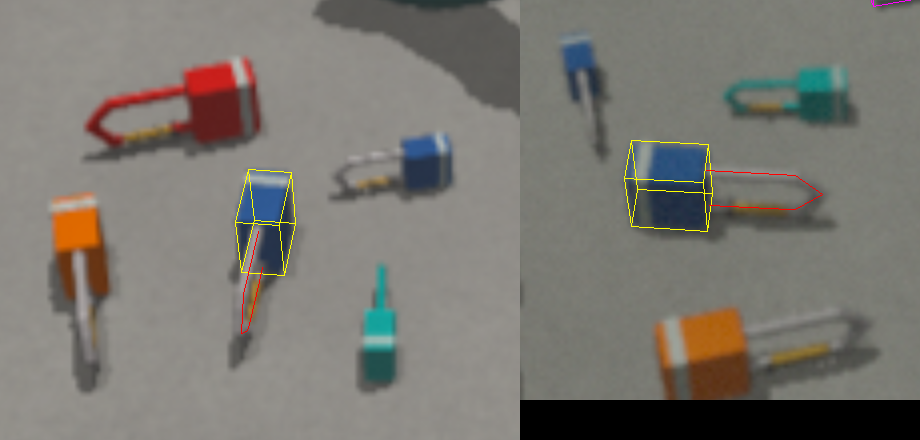

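View pics/ob.png

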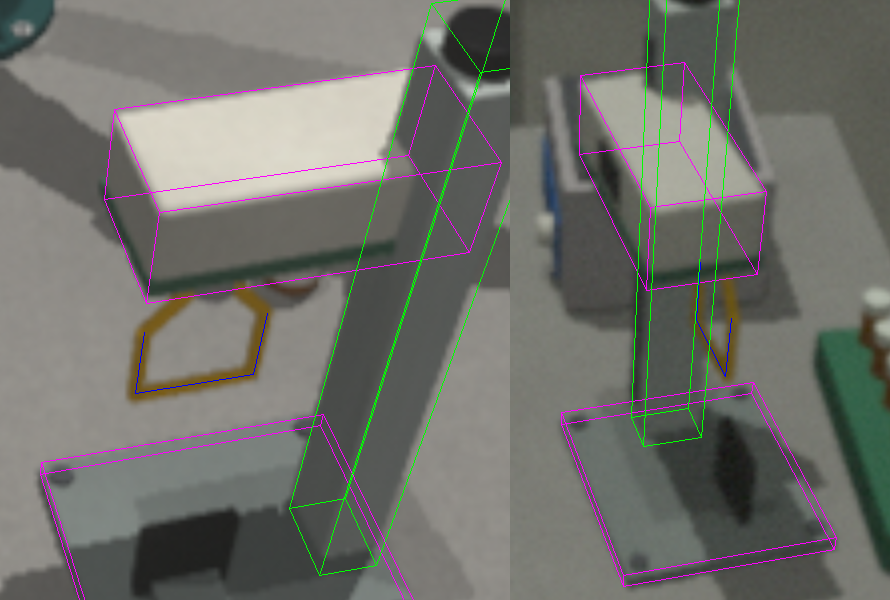

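```bash
python3 - <<'E'
import cv2
def crop(n,x,y,w,h,f,o):
    im=cv2.imread(f"pics/{n}")[y:y+h,x:x+w]
    im=cv2.resize(im,None,fx=f,fy=f,interpolation=cv2.INTER_CUBIC)
    for i in range(0,w,10):
        cv2.putText(im,str(x+i),(i*f,10),0,.35,(0,0,255),1); cv2.line(im,(i*f,12),(i*f,h*f),(90,90,90),1)
    for i in range(0,h,10):
        cv2.putText(im,str(y+i),(0,i*f+4),0,.35,(0,0,255),1); cv2.line(im,(25,i*f),(w*f,i*f),(90,90,90),1)
    cv2.imwrite("pics/"+o,im)
crop("scene0.png",265,130,135,100,6-1+0,"d1.png")
crop("scene0.png",265,225,115,85,6,"d2.png")
crop("side0.png",260,60,80,80,7,"d3.png")
crop("side0.png",260,125,80,85,7,"d4.png")
E
```

```text
(no output)
```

View pics/d1.png

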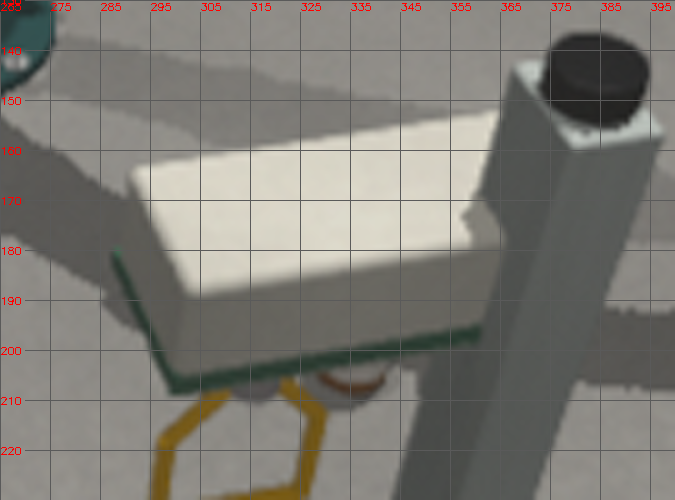

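View pics/d2.png

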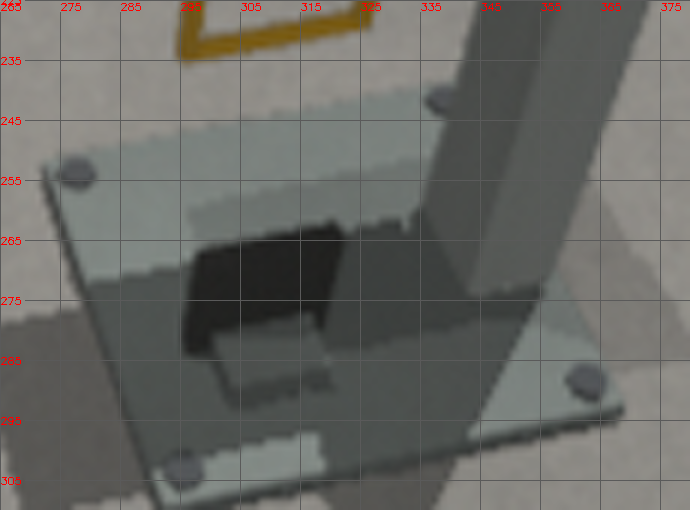

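View pics/d3.png

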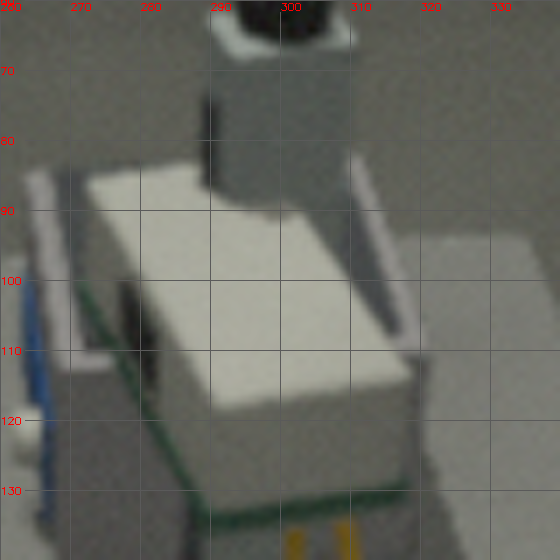

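View pics/d4.png

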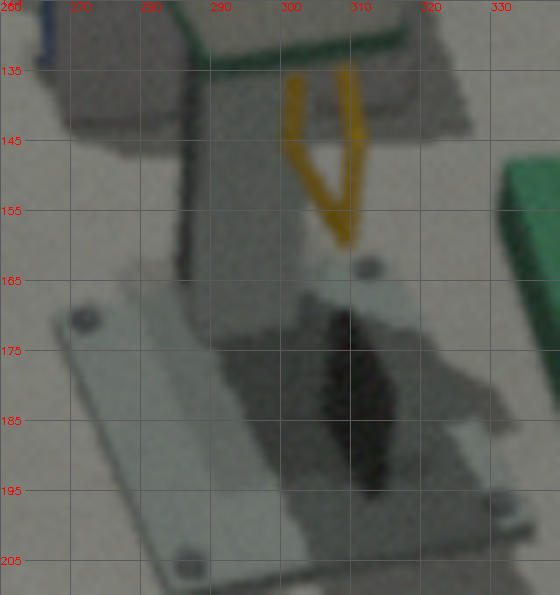

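```bash
cat > f2.py <<'E'
from h import *
sc=[((-90,-70,15),(272.3,253)),((110,160,15),(368.5,292.5)),((110,-70,15),(291.5,309)),((0,-40,200),(297,232.5)),((0,40,200),(326,227.5)),((0,-40,260),(298.5,217.5)),((0,40,260),(328.5,213)),
((15,-48,380),(303,189)),((-75,-48,380),(291.5,164.5)),((15,-48,305),(300.5,208.5)),((-75,-48,305),(287.5,180.5)),((-20,107.5,475),(368,142.5)),((40,107.5,475),(380,159.5)),((40,152.5,475),(397.5,155.5)),((40,107.5,15),(343,274)),((40,152.5,15),(355,272.5))]
si=[((-90,-70,15),(285,209)),((110,-70,15),(335,199.5)),((-90,160,15),(268,171)),((-75,-48,380),(290.5,118)),((15,-48,380),(318.5,114)),((-75,158,380),(272.5,86)),((-75,-48,305),(289,135)),((15,-48,305),(318,130)),((0,-40,200),(309.5,158.5)),((0,-40,260),(311.5,144.5)),((0,40,200),(301.5,145.5)),((-20,107.5,15),(290,172.5)),((-20,107.5,475),(292,68)),((40,107.5,475),(311,66))]
h=lambda l:[(a,(b[0]-.5,b[1]-.5)) for a,b in l]
s=fit({"scene":h(sc),"side":h(si)},[.7,.1,.15])
fit({"scene":h(sc)},[.7,.1,.15])
fit({"side":h(si)},[.7,.1,.15])
np.save("s.npy",s)
E
python3 f2.py
```

```text
[0.685  0.1144 0.1693] rms 2.4343637697757115
[[-0.3, -2.0], [1.3, 0.2], [0.1, 0.5], [-1.1, 1.1], [-0.9, 0.8], [-0.4, 0.8], [0.0, -0.0], [-1.0, -0.7], [-1.6, -2.0], [-1.8, 2.4], [0.0, 4.6], [1.1, -7.2], [1.7, -7.1], [3.9, -6.1], [-0.3, 1.4], [2.0, -0.0], [-1.2, 0.4], [1.6, -0.2], [-0.7, -2.2], [-0.1, -0.6], [0.8, -1.0], [-0.6, -1.6], [0.3, 3.3], [-1.0, 3.9], [-0.5, 0.9], [-1.0, 0.3], [-0.1, -0.2], [-2.0, 1.7], [1.8, -6.4], [1.2, -6.7]]
[0.6842 0.1146 0.1629] rms 2.5825687474279957
[[-0.1, -2.4], [1.3, 0.3], [-0.1, 0.2], [-1.1, 0.8], [-0.9, 0.6], [-0.4, 0.4], [0.1, -0.2], [-1.1, -1.1], [-1.4, -2.3], [-1.8, 2.1], [0.2, 4.3], [1.3, -7.2], [1.7, -7.2], [4.0, -6.0], [-0.3, 1.4], [2.0, 0.0]]
[0.6854 0.1142 0.1775] rms 2.232794406181738
[[-0.9, 0.6], [1.8, -0.3], [-0.9, -2.0], [0.2, -0.5], [1.1, -1.0], [-0.8, -1.4], [0.7, 3.4], [-0.7, 3.9], [-0.2, 1.0], [-0.8, 0.3], [-0.1, -0.1], [-2.1, 1.8], [1.6, -6.3], [1.0, -6.7]]
```

```bash
cat >> f2.py <<'E'
print('---')
sc=[o for o in sc if o[0][2] not in(475,305)];si=[o for o in si if o[0][2] not in(475,305)]
s=fit({"scene":h(sc),"side":h(si)},[.7,.1,.15])
a=fit({"scene":h([o for o in sc if o[0][0]==0]),"side":h([o for o in si if o[0][0]==0])},[.7,.1,.15])
np.save("s.npy",s)
E
python3 f2.py | sed -n '/---/,$p'
```

```text
---
[0.6854 0.115  0.1717] rms 1.0688664507762358
[[-0.1, -1.9], [1.6, 0.2], [0.5, 0.7], [-0.8, 1.2], [-0.7, 0.9], [-0.1, 0.9], [0.3, 0.0], [-0.7, -0.6], [-1.3, -1.8], [-0.1, 1.4], [2.2, -0.0], [-1.0, 0.3], [1.7, -0.4], [-0.7, -2.3], [0.1, -0.7], [1.0, -1.1], [-0.6, -1.6], [-0.3, 0.8], [-0.9, 0.2], [-0.1, -0.3], [-1.9, 1.7]]
[0.6847 0.1159 0.1784] rms 0.6013514396940718
[[-0.5, 1.1], [-0.4, 0.6], [0.3, 0.8], [0.5, -0.3], [-0.5, 0.6], [-1.1, 0.0], [-0.4, -0.4]]
```

```bash
cat >> h.py <<'E'
def toplane(n,px,z):
    K=I[n]["camera_matrix"];T=I[n]["cam_to_world"]
    d=np.linalg.solve(K,[px[0],px[1],1])*[1,-1,-1]; d=T[:3,:3]@d
    return T[:3,3]+d*(z-T[2,3])/d[2]
def tri(pts):
    # pts list of (cam,px)
    A=[];b=[]
    for n,px in pts:
        K=I[n]["camera_matrix"];T=I[n]["cam_to_world"]
        d=np.linalg.solve(K,[px[0],px[1],1])*[1,-1,-1]; d=T[:3,:3]@d; d/=np.linalg.norm(d)
        M=np.eye(3)-np.outer(d,d);A.append(M);b.append(M@T[:3,3])
    return np.linalg.lstsq(np.vstack(A),np.hstack(b),rcond=None)[0]
def axes(s): 
    q=s["ee_rot"]; return R.from_quat(np.r_[q[1:],q[0]]).as_matrix()
E
python3 - <<'E'
from h import *
for n,p,z in [("scene",(190,177),.03),("scene",(240,190),.03),("scene",(235,240),.02),("scene",(160,208),.04),("scene",(200,280),.04),("scene",(108,190),.05),("side",(182,270),.04),("side",(210,227),.03),("side",(240,298),.04),("side",(225,150),.07),("side",(225,168),.05)]:
    print(n,p,toplane(n,p,z))
print(axes(bot.sense()))
E
```

```text
scene (190, 177) [ 0.2795 -0.2325  0.03  ]
scene (240, 190) [ 0.3552 -0.0555  0.03  ]
scene (235, 240) [ 0.5657 -0.0802  0.02  ]
scene (160, 208) [ 0.4357 -0.3222  0.04  ]
scene (200, 280) [ 0.7166 -0.1828  0.04  ]
scene (108, 190) [ 0.3522 -0.5044  0.05  ]
side (182, 270) [ 0.2732 -0.2172  0.04  ]
side (210, 227) [ 0.3521 -0.0456  0.03  ]
side (240, 298) [ 0.4425 -0.3249  0.04  ]
side (225, 150) [0.4082 0.3188 0.07  ]
side (225, 168) [0.406  0.2318 0.05  ]
[[-0.9208  0.3901 -0.0006]
 [ 0.3901  0.9208 -0.0017]
 [-0.0001 -0.0018 -1.    ]]
```

>>> apply_moves([
  {"linear":[-2.89,-3.385,-0.2]},
  {"linear":[-2.89,-3.385,-0.2]},
  {"linear":[-2.89,-3.385,-0.2]},
  {"linear":[-2.89,-3.385,-0.2]},
  {"linear":[-2.89,-3.385,-0.2]},
  {"linear":[-2.89,-3.385,-0.2]},
  {"linear":[-2.89,-3.385,-0.2]},
  {"linear":[-2.89,-3.385,-0.2]},
  {"linear":[-2.89,-3.385,-0.2]},
  {"linear":[-2.89,-3.385,-0.2]},
  {"linear":[-2.89,-3.385,-0.2]},
  {"linear":[-2.08,-3.9,0]},
  {"linear":[-2.08,-3.9,0]},
  {"linear":[-2.08,-3.9,0]},
  {"linear":[-2.08,-3.9,0]},
  {"linear":[-2.08,-3.9,0]},
  {"linear":[-1.0,-3.65,1.25]},
  {"linear":[-1.0,-3.65,1.25]},
  {"linear":[-1.0,-3.65,1.25]},
  {"linear":[-1.0,-3.65,1.25]},
], hand=0, force=120)

```text
invalid input at $.plan[0]: expected keys linear, roll
```

>>> apply_moves([
  {"linear":[-2.89,-3.385,-0.2],"roll":0},
  {"linear":[-2.89,-3.385,-0.2],"roll":0},
  {"linear":[-2.89,-3.385,-0.2],"roll":0},
  {"linear":[-2.89,-3.385,-0.2],"roll":0},
  {"linear":[-2.89,-3.385,-0.2],"roll":0},
  {"linear":[-2.89,-3.385,-0.2],"roll":0},
  {"linear":[-2.89,-3.385,-0.2],"roll":0},
  {"linear":[-2.89,-3.385,-0.2],"roll":0},
  {"linear":[-2.89,-3.385,-0.2],"roll":0},
  {"linear":[-2.89,-3.385,-0.2],"roll":0},
  {"linear":[-2.89,-3.385,-0.2],"roll":0},
  {"linear":[-2.08,-3.9,0],"roll":0},
  {"linear":[-2.08,-3.9,0],"roll":0},
  {"linear":[-2.08,-3.9,0],"roll":0},
  {"linear":[-2.08,-3.9,0],"roll":0},
  {"linear":[-2.08,-3.9,0],"roll":0},
  {"linear":[-1.0,-3.65,1.25],"roll":0},
  {"linear":[-1.0,-3.65,1.25],"roll":0},
  {"linear":[-1.0,-3.65,1.25],"roll":0},
  {"linear":[-1.0,-3.65,1.25],"roll":0},
], hand=0, force=120)

```text
time_s: 2.15
position: [0.4295, -0.1708, 0.2029]
ee_rot: [0.0, 0.199, 0.98, 0.0]
contact_force: [0.5, -0.1, -0.1]
gripper_width: 1.0
```

>>> apply_moves([
  {"linear":[0,0,0],"roll":-7.25},
  {"linear":[0,0,0],"roll":-7.25},
  {"linear":[0,0,0],"roll":0},
])

```text
time_s: 2.45
position: [0.4296, -0.1699, 0.2031]
ee_rot: [-0.0, 0.074, 0.997, 0.0]
contact_force: [-1.2, -0.4, -0.1]
gripper_width: 0.996
```

```bash
python3 - <<'E'
from h import *
s=bot.sense();print(s["position"],s["qpos"]);M=axes(s);print(M)
im=bot.camera("wrist");cv2.imwrite("pics/w1.png",im)
T=np.eye(4);T[:3,:3]=M;T[:3,3]=s["position"]
C=T@I["wrist"]["tool_from_camera"];np.save("C1.npy",C)
b=np.load("b.npy");B=pose(b)
q=proj("wrist",B(box(-30,30,-18,18,0,62)),C)
for i,j in E: cv2.line(im,tuple(map(int,q[i])),tuple(map(int,q[j])),(0,255,255),1)
q=proj("wrist",B(hookpts()),C)
for i in range(6): cv2.line(im,tuple(map(int,q[i])),tuple(map(int,q[i+1])),(0,0,255),1)
cv2.imwrite("pics/w1o.png",np.hstack([im]));
E
```

```text
[ 0.4296 -0.1699  0.2031] [ 0.1074  0.3122  0.2128  2.2178 -0.1119  0.6216  1.8232]
[[-0.9889  0.1483 -0.0004]
 [ 0.1483  0.9889  0.0003]
 [ 0.0004  0.0003 -1.    ]]
```

View pics/w1o.png

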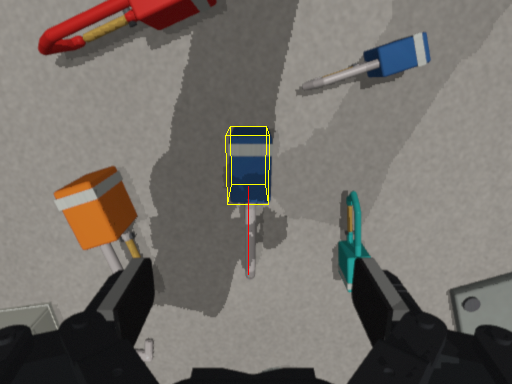

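View pics/w1.png

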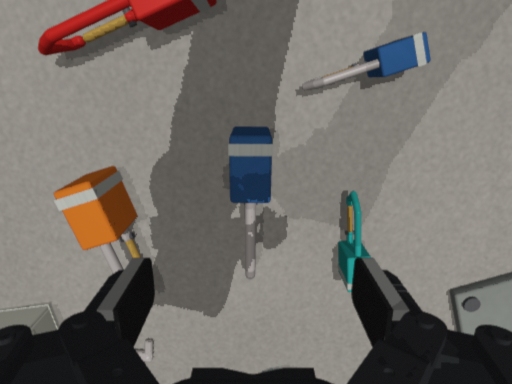

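>>> apply_moves([
  {"linear":[0.7,-0.05,3.8],"roll":0},
  {"linear":[0.7,-0.05,3.8],"roll":0},
  {"linear":[0.7,0,3.8],"roll":0},
  {"linear":[0.55,0,3.7],"roll":0},
  {"linear":[0,0,2.0],"roll":0},
  {"linear":[0,0,1.0],"roll":0},
  {"linear":[0,0,0],"roll":0},
])

```text
time_s: 3.2
position: [0.4035, -0.1663, 0.0215]
ee_rot: [-0.001, 0.074, 0.997, 0.0]
contact_force: [0.1, -0.2, 1.2]
gripper_width: 0.998
```

>>> apply_moves([
  {"linear":[0,0,0],"roll":0},
  {"linear":[0,0,0],"roll":0},
  {"linear":[0,0,0],"roll":0},
  {"linear":[0,0,0],"roll":0},
  {"linear":[0,0,0],"roll":0},
  {"linear":[0,0,0],"roll":0},
  {"linear":[0,0,0],"roll":0},
], hand=255, force=120)

```text
time_s: 3.9
position: [0.4042, -0.1671, 0.0236]
ee_rot: [0.001, 0.074, 0.997, -0.0]
contact_force: [-0.8, -0.3, 8.7]
gripper_width: 0.407
```

>>> apply_moves([
  {"linear":[-1.0,0,-3.0],"roll":0},
  {"linear":[-1.0,0,-4.4],"roll":0},
  {"linear":[-1.0,0,-4.4],"roll":0},
  {"linear":[-1.0,0,-4.4],"roll":0},
  {"linear":[-1.0,0,-4.4],"roll":0},
  {"linear":[-1.0,0,-4.4],"roll":0},
  {"linear":[0,0,-1.4],"roll":0},
  {"linear":[0,0,0],"roll":0},
])

```text
time_s: 4.7
position: [0.4637, -0.1756, 0.2887]
ee_rot: [0.002, 0.074, 0.997, -0.0]
contact_force: [0.5, -0.1, -5.4]
gripper_width: 0.407
```

```bash
python3 - <<'E'
from h import *
s=bot.sense();print(s["position"],s["qpos"],s["gripper_width"],s["contact_force"])
im=bot.camera("side");cv2.imwrite("pics/s1.png",cv2.resize(im[100:350,130:400],None,fx=2.8,fy=2.8,interpolation=cv2.INTER_CUBIC))
E
```

```text
[ 0.4637 -0.1756  0.2887] [ 0.0413  0.2328  0.2771  2.066  -0.0853  0.8482  1.7908] 0.40670914792678114 [ 0.4691 -0.1016 -5.4052]
```

View pics/s1.png

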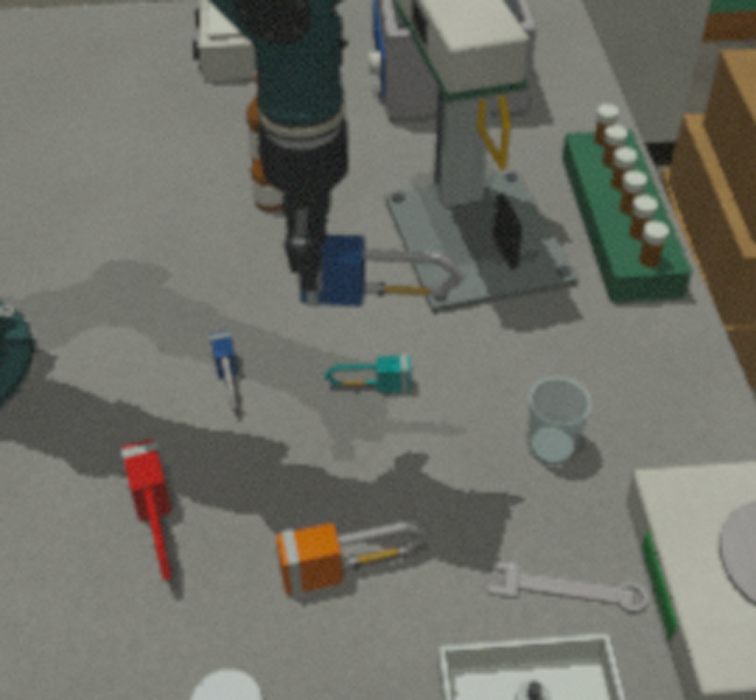

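>>> apply_moves([
  {"linear":[-1.05,3.26,-2.67],"roll":0},
  {"linear":[-1.05,3.26,-2.67],"roll":0},
  {"linear":[-1.05,3.26,-2.67],"roll":0},
  {"linear":[-1.05,3.26,-2.67],"roll":0},
  {"linear":[-1.05,3.26,-2.67],"roll":0},
  {"linear":[-1.05,3.26,-2.67],"roll":0},
  {"linear":[-1.05,3.26,-2.67],"roll":0},
  {"linear":[-1.05,3.26,-2.67],"roll":0},
  {"linear":[-1.05,3.26,-2.67],"roll":0},
  {"linear":[0,0,0],"roll":-6.07},
  {"linear":[0,0,0],"roll":-6.07},
  {"linear":[0,0,0],"roll":-6.06},
])

```text
time_s: 5.95
position: [0.5983, 0.101, 0.5223]
ee_rot: [-0.004, -0.087, 0.996, -0.001]
contact_force: [0.6, -1.3, -4.3]
gripper_width: 0.404
```

```bash
python3 - <<'E'
from h import *
s=bot.sense();print(s["time_s"],s["position"],s["qpos"],s["gripper_width"]);print(axes(s))
E
```

```text
5.95 [0.5983 0.101  0.5223] [-0.3146  0.2392  0.0955  1.4838 -0.0227  1.4277  1.5273] 0.40379422074643345
[[-0.9847 -0.174  -0.0078]
 [-0.174   0.9847 -0.0019]
 [ 0.008  -0.0005 -1.    ]]
```

>>> apply_moves([
  {"linear":[-3,0,-1],"roll":0},
  {"linear":[-3,0,-1],"roll":0},
  {"linear":[-3,0,-1],"roll":0},
  {"linear":[-3,0,-1],"roll":0},
  {"linear":[-3,0,-1],"roll":0},
  {"linear":[-3,0,-1],"roll":0},
  {"linear":[-3,0,-1],"roll":0},
  {"linear":[-3,0,-1],"roll":0},
])

```text
time_s: 6.75
position: [0.837, 0.1416, 0.6022]
ee_rot: [-0.004, -0.085, 0.996, -0.0]
contact_force: [2.0, 0.8, -2.8]
gripper_width: 0.409
```

```bash
python3 - <<'E'
from h import *
s=bot.sense();print(s["time_s"],s["position"],s["qpos"],s["gripper_width"]);print(axes(s))
E
```

```text
6.75 [0.837  0.1416 0.6022] [-0.2545  0.7162  0.1211  0.5416 -0.0841  1.8938  1.5516] 0.40915943952816863
[[-0.9856 -0.169  -0.0074]
 [-0.169   0.9856 -0.0009]
 [ 0.0074  0.0004 -1.    ]]
```

>>> apply_moves([
  {"linear":[-2,0,-1.5],"roll":0},
  {"linear":[-2,0,-1.5],"roll":0},
  {"linear":[-2,0,-1.5],"roll":0},
  {"linear":[-2,0,-1.5],"roll":0},
])

```text
time_s: 7.15
position: [0.8752, 0.1454, 0.6187]
ee_rot: [0.009, -0.082, 0.997, 0.004]
contact_force: [-0.3, -0.2, -3.5]
gripper_width: 0.404
```

```bash
python3 - <<'E'
from h import *
s=bot.sense();print(s["time_s"],s["position"],s["qpos"],s["dq"],s["gripper_width"]);print(axes(s))
E
```

```text
7.15 [0.8752 0.1454 0.6187] [-0.2736  0.896   0.7023  0.1946 -0.628   2.0732  1.603 ] [-0.1401  0.0865  2.211  -0.0176 -1.968   0.0054  0.2423] 0.40377396188284476
[[-0.9863 -0.1641  0.0176]
 [-0.164   0.9864  0.0088]
 [-0.0188  0.0058 -0.9998]]
```

>>> apply_moves([
  {"linear":[-2,0,-1],"roll":0},
])

```text
time_s: 7.25
position: [0.8784, 0.1459, 0.6217]
ee_rot: [0.017, -0.082, 0.996, 0.004]
contact_force: [-0.3, -1.4, -3.9]
gripper_width: 0.407
```

```bash
python3 - <<'E'
from h import *
s=bot.sense();print(s["time_s"],s["position"],s["qpos"],s["dq"],s["gripper_width"]);print(axes(s))
E
```

```text
7.25 [0.8784 0.1459 0.6217] [-0.2844  0.9096  0.924   0.1923 -0.8307  2.0736  1.6257] [-0.0989  0.1598  2.1918  0.0013 -2.0048 -0.0035  0.2245] 0.4069484685551396
[[-0.9859 -0.1639  0.0336]
 [-0.1637  0.9865  0.0104]
 [-0.0349  0.0047 -0.9994]]
```

>>> apply_moves([
  {"linear":[-2,0,-1],"roll":0},
  {"linear":[-2,0,-1],"roll":0},
  {"linear":[-2,0,-1],"roll":0},
])

```text
time_s: 7.55
position: [0.8898, 0.1484, 0.6224]
ee_rot: [0.036, -0.083, 0.996, 0.006]
contact_force: [4.5, -34.9, -1.3]
gripper_width: 0.408
```

```bash
python3 - <<'E'
from h import *
s=bot.sense();print(s["time_s"],s["position"],s["qpos"],s["dq"],s["gripper_width"]);print(axes(s))
E
```

```text
7.55 [0.8898 0.1484 0.6224] [-0.2915  0.946   1.3644  0.1911 -1.2526  2.0732  1.6605] [ 0.0344  0.0193  0.0443  0.0486 -0.97   -0.0037  0.061 ] 0.4079143922209016
[[-0.9838 -0.1649  0.0701]
 [-0.1641  0.9863  0.0175]
 [-0.072   0.0057 -0.9974]]
```

>>> apply_moves([
  {"linear":[2,0,0],"roll":0},
  {"linear":[2,0,0],"roll":0},
])

```text
time_s: 7.75
position: [0.8517, 0.1409, 0.6187]
ee_rot: [0.035, -0.082, 0.996, 0.004]
contact_force: [0.5, 0.3, -2.1]
gripper_width: 0.407
```

```bash
python3 - <<'E'
from h import *
s=bot.sense();print(s["time_s"],s["position"],s["qpos"],s["dq"],s["contact_force"]);print(axes(s))
E
```

```text
7.75 [0.8517 0.1409 0.6187] [-0.4846  0.8657  1.3288  0.5586 -1.0033  1.973   1.8554] [-0.7871 -0.381  -0.0036  1.4365  0.7922 -0.4294  0.6737] [ 0.4921  0.3004 -2.1036]
[[-0.984  -0.1641  0.07  ]
 [-0.1635  0.9864  0.0145]
 [-0.0714  0.0028 -0.9974]]
```

>>> apply_moves([
  {"linear":[2,0,-3],"roll":0},
  {"linear":[2,0,-3],"roll":0},
  {"linear":[1,0,-4],"roll":0},
  {"linear":[0,0,-4],"roll":0},
  {"linear":[0,0,-4],"roll":0},
])

```text
time_s: 8.25
position: [0.7996, 0.1378, 0.6973]
ee_rot: [0.016, -0.094, 0.995, -0.008]
contact_force: [0.6, -0.1, -5.1]
gripper_width: 0.409
```

```bash
cat > st.py <<'E'
from h import *
s=bot.sense();M=axes(s)
print(s["time_s"],s["position"],s["qpos"],"dq",s["dq"],s["contact_force"]);print(M)
z=M[:,2];print("tilt",np.degrees(np.arccos(-z[2])),"heading",np.degrees(np.arctan2(z[1],z[0])),"stand",np.degrees(np.load("s.npy")[2]),"w",s["gripper_width"])
E
python3 st.py
```

```text
8.25 [0.7996 0.1378 0.6973] [-0.3607  0.722   0.6601  0.3805 -0.4703  2.0655  1.6742] dq [ 0.2573 -0.0328 -2.2292 -0.3413  1.7681  0.002  -0.3586] [ 0.5969 -0.1169 -5.1276]
[[-0.9817 -0.1874  0.0336]
 [-0.1879  0.9821 -0.0125]
 [-0.0306 -0.0186 -0.9994]]
tilt 2.0537622439860828 heading -20.43176375095558 stand 9.839408576763336 w 0.4090632176373136
```

>>> apply_moves([
  {"linear":[0,0,-4],"roll":0},
  {"linear":[0,0,-4],"roll":0},
  {"linear":[0,0,-4],"roll":0},
  {"linear":[0,0,-4],"roll":0},
])

```text
time_s: 8.65
position: [0.8017, 0.1623, 0.7466]
ee_rot: [0.075, -0.113, 0.99, -0.034]
contact_force: [-0.3, -7.2, -3.6]
gripper_width: 0.407
```

```bash
python3 st.py
```

```text
8.65 [0.8017 0.1623 0.7466] [-0.3249  0.707   0.2678  0.2276 -0.1169  2.0724  1.6014] dq [ 0.2668 -0.1329 -2.6856 -0.3659  2.5061  0.029  -0.3394] [-0.3447 -7.2453 -3.6365]
[[-0.9634 -0.2184  0.1553]
 [-0.2285  0.9723 -0.0502]
 [-0.14   -0.0838 -0.9866]]
tilt 9.392368206050547 heading -17.916597429351434 stand 9.839408576763336 w 0.40748496434783893
```

>>> apply_moves([
  {"linear":[3,0,0],"roll":0},
  {"linear":[3,0,0],"roll":0},
  {"linear":[3,0,-1],"roll":0},
  {"linear":[3,0,-1.5],"roll":0},
  {"linear":[2,0,-2],"roll":0},
])

```text
time_s: 9.15
position: [0.6611, 0.1399, 0.771]
ee_rot: [0.072, -0.125, 0.989, -0.025]
contact_force: [-0.2, -0.3, -4.5]
gripper_width: 0.408
```

```bash
python3 st.py
```

```text
9.15 [0.6611 0.1399 0.771 ] [-0.4387  0.3463  0.2464  0.8041 -0.0224  1.862   1.6013] dq [-0.0954 -0.298   0.0082  0.0167  0.0738  0.2347 -0.0352] [-0.2437 -0.2738 -4.51  ]
[[-0.9587 -0.243   0.1478]
 [-0.2501  0.9677 -0.031 ]
 [-0.1355 -0.0667 -0.9885]]
tilt 8.684904682161793 heading -11.839711192543092 stand 9.839408576763336 w 0.4083971366525539
```

>>> apply_moves([
  {"linear":[1,0,-3],"roll":0},
  {"linear":[1,0,-3],"roll":0},
  {"linear":[1,0,-3],"roll":0},
  {"linear":[1,0,-3],"roll":0},
  {"linear":[1,0,-3],"roll":0},
  {"linear":[1,0,-3],"roll":0},
])

```text
time_s: 9.75
position: [0.5641, 0.1263, 0.8942]
ee_rot: [0.099, -0.125, 0.987, -0.024]
contact_force: [0.5, -0.3, -3.9]
gripper_width: 0.41
```

```bash
python3 st.py
```

```text
9.75 [0.5641 0.1263 0.8942] [-0.6142  0.2778  0.5363  0.6231 -0.1106  2.0741  1.6502] dq [-0.4352 -0.314   0.3839  0.1641  0.043   0.0012  0.0085] [ 0.4971 -0.3422 -3.9049]
[[-0.949  -0.2418  0.2021]
 [-0.2512  0.9677 -0.0218]
 [-0.1903 -0.0715 -0.9791]]
tilt 11.72996678764506 heading -6.154489208307053 stand 9.839408576763336 w 0.40950517156276156
```

>>> apply_moves([
  {"linear":[1,0,-3],"roll":0},
  {"linear":[1,0,-3],"roll":0},
  {"linear":[1,0,-3],"roll":0},
  {"linear":[1,0,-3],"roll":0},
])

```text
time_s: 10.15
position: [0.4882, 0.1132, 0.9394]
ee_rot: [0.135, -0.126, 0.983, -0.022]
contact_force: [-0.1, -0.2, -4.4]
gripper_width: 0.407
```

```bash
python3 st.py
```

```text
10.15 [0.4882 0.1132 0.9394] [-0.9276  0.1613  0.8314  0.6837 -0.0888  2.0745  1.6525] dq [-1.1119 -0.2707  1.0434  0.1403  0.0612  0.0039  0.0053] [-0.1493 -0.1604 -4.439 ]
[[-0.932  -0.241   0.2707]
 [-0.2528  0.9675 -0.0091]
 [-0.2597 -0.0769 -0.9626]]
tilt 15.715713026397799 heading -1.92967819443633 stand 9.839408576763336 w 0.4068662158063106
```

>>> apply_moves([
  {"linear":[0,0,-3],"roll":0},
  {"linear":[0,0,-3],"roll":0},
  {"linear":[0,0,-3],"roll":0},
])

```text
time_s: 10.45
position: [0.4573, 0.1101, 0.969]
ee_rot: [0.167, -0.126, 0.978, -0.021]
contact_force: [-1.5, 0.9, -4.1]
gripper_width: 0.409
```

```bash
python3 st.py
```

```text
10.45 [0.4573 0.1101 0.969 ] [-1.1788  0.1236  1.0747  0.6703 -0.0784  2.0746  1.6517] dq [-0.9895 -0.1151  0.9537 -0.0444  0.0396  0.0016  0.0006] [-1.5173  0.8999 -4.1049]
[[-0.9128 -0.2394  0.3309]
 [-0.2532  0.9674  0.0016]
 [-0.3205 -0.0823 -0.9436]]
tilt 19.326475675042957 heading 0.27400700846608267 stand 9.839408576763336 w 0.40889128723502727
```

>>> apply_moves([
  {"linear":[0,0,-3],"roll":0},
  {"linear":[0,0,-2.5],"roll":0},
])

```text
time_s: 10.65
position: [0.437, 0.1076, 0.9865]
ee_rot: [0.186, -0.126, 0.974, -0.02]
contact_force: [-0.1, 0.7, -4.0]
gripper_width: 0.406
```

```bash
python3 st.py
```

```text
10.65 [0.437  0.1076 0.9865] [-1.4142  0.1038  1.3042  0.663  -0.0691  2.0746  1.6526] dq [-1.157  -0.0789  1.1297 -0.029   0.0403  0.0002  0.008 ] [-0.1178  0.7073 -4.0452]
[[-0.8991 -0.238   0.3675]
 [-0.2528  0.9675  0.0082]
 [-0.3575 -0.0855 -0.93  ]]
tilt 21.56849456735145 heading 1.2748046324292315 stand 9.839408576763336 w 0.4059618112466479
```

>>> apply_moves([
  {"linear":[0,0,3],"roll":0},
  {"linear":[0,0,3],"roll":0},
  {"linear":[0,0,3],"roll":2},
  {"linear":[0,0,3],"roll":2},
  {"linear":[0,0,3],"roll":1.7},
])

```text
time_s: 11.15
position: [0.4836, 0.1075, 0.8596]
ee_rot: [0.185, -0.077, 0.98, -0.009]
contact_force: [0.0, -0.0, -4.0]
gripper_width: 0.408
```

```bash
python3 st.py
```

```text
11.15 [0.4836 0.1075 0.8596] [-1.6913 -0.1825  0.9795  1.1161  0.3892  1.8023  1.1829] dq [ 0.204  -0.198  -0.2194  0.8035  0.1116 -0.6222 -0.5295] [ 0.05   -0.0327 -4.0389]
[[-0.9196 -0.1469  0.3643]
 [-0.1534  0.9881  0.0112]
 [-0.3617 -0.0456 -0.9312]]
tilt 21.37757812870413 heading 1.7637811933448264 stand 9.839408576763336 w 0.40788173128302296
```

```bash
cat > goal.py <<'E'
from h import *
import sys
# TCP in weight frame (mm)
TW=np.array([-19.2,0,23.6])
def tcp_for(M,w,bar=np.array([.685,.1155,.200])):
    # want bar at weight coords w (mm), weight axes: x=-Mx,y=My,z=-Mz
    W=np.c_[-M[:,0],M[:,1],-M[:,2]]
    return bar+W@((TW-np.array(w))/1000)
def bar_in(M,p,bar=np.array([.685,.1155,.200])):
    W=np.c_[-M[:,0],M[:,1],-M[:,2]]
    return TW+1000*(W.T@(bar-p))
if __name__=="__main__":
    s=bot.sense();M=axes(s)
    print("bar in weight",bar_in(M,s["position"]))
    for a in sys.argv[1:]:
        t=eval(a)
        g=tcp_for(M,t[1:]) if t[0]=='w' else np.array(t[1:])
        d=g-s["position"]
        print(a,g,"tool cm",100*M.T@d,"len",100*np.linalg.norm(d))
E
python3 goal.py "('w',165,0,-12)" "('w',79,0,-10)" "('p',.62,.11,.75)"
```

```text
bar in weight [ -71.3526    8.3859 -664.1037]
('w',165,0,-12) [0.5026 0.0868 0.1665] tool cm [23.6353  0.8386 65.2104] len 69.36656800121716
('w',79,0,-10) [0.5825 0.1001 0.1958] tool cm [15.0353  0.8386 65.4104] len 67.12137036393358
('p',.62,.11,.75) [0.62 0.11 0.75] tool cm [-8.6137 -1.2569 15.1801] len 17.498879715762975
```

>>> apply_moves([
  {"linear":[-2,0,2.5],"roll":0},
  {"linear":[-2,0,2.5],"roll":0},
  {"linear":[-2,0,2.5],"roll":0},
  {"linear":[-2,0,2.5],"roll":0},
  {"linear":[-1,0,2.5],"roll":0},
])

```text
time_s: 11.65
position: [0.591, 0.1163, 0.7912]
ee_rot: [0.187, -0.077, 0.979, -0.009]
contact_force: [-1.3, -0.5, -3.7]
gripper_width: 0.408
```

```bash
python3 st.py;python3 goal.py "('w',165,0,-12)"
```

```text
11.65 [0.591  0.1163 0.7912] [-2.249  -0.3442  1.3603  1.1606  0.6186  1.7275  1.0731] dq [-0.5298 -0.5013 -0.0236  0.2693  0.6233 -0.0972 -0.4182] [-1.2766 -0.5083 -3.6606]
[[-0.918  -0.1477  0.3681]
 [-0.1545  0.9879  0.0111]
 [-0.3653 -0.0467 -0.9297]]
tilt 21.60780970314165 heading 1.7205572410504169 stand 9.839408576763336 w 0.4075283942054505
bar in weight [-148.9922   12.9578 -560.6014]
('w',165,0,-12) [0.5028 0.0866 0.1658] tool cm [31.3992  1.2958 54.8601] len 63.2236067714541
```

```bash
cat > kin.py <<'E'
import numpy as np
from itertools import product
from scipy.optimize import least_squares
from scipy.spatial.transform import Rotation as R
D=[([-1.2635,.5921,.0483,1.6098,-.0333,.9427,-.0337],[.2825,.6668,.2301],[[-.9208,.3901,-.0006],[.3901,.9208,-.0017],[-.0001,-.0018,-1]]),
([.1074,.3122,.2128,2.2178,-.1119,.6216,1.8232],[.4296,-.1699,.2031],[[-.9889,.1483,-.0004],[.1483,.9889,.0003],[.0004,.0003,-1]]),
([-.3146,.2392,.0955,1.4838,-.0227,1.4277,1.5273],[.5983,.101,.5223],[[-.9847,-.174,-.0078],[-.174,.9847,-.0019],[.008,-.0005,-1]]),
([-.2915,.946,1.3644,.1911,-1.2526,2.0732,1.6605],[.8898,.1484,.6224],[[-.9838,-.1649,.0701],[-.1641,.9863,.0175],[-.072,.0057,-.9974]]),
([-.6142,.2778,.5363,.6231,-.1106,2.0741,1.6502],[.5641,.1263,.8942],[[-.949,-.2418,.2021],[-.2512,.9677,-.0218],[-.1903,-.0715,-.9791]]),
([-1.4142,.1038,1.3042,.663,-.0691,2.0746,1.6526],[.437,.1076,.9865],[[-.8991,-.238,.3675],[-.2528,.9675,.0082],[-.3575,-.0855,-.93]]),
([-1.6913,-.1825,.9795,1.1161,.3892,1.8023,1.1829],[.4836,.1075,.8596],[[-.9196,-.1469,.3643],[-.1534,.9881,.0112],[-.3617,-.0456,-.9312]]),
([-2.249,-.3442,1.3603,1.1606,.6186,1.7275,1.0731],[.591,.1163,.7912],[[-.918,-.1477,.3681],[-.1545,.9879,.0111],[-.3653,-.0467,-.9297]])]
z=lambda a:R.from_euler('z',a); y=lambda a:R.from_euler('y',a)
def fk(q,P,S):
    h,L1,L2,Lt,a1,c7,o2,o4,b0,c0,d0,e0=P
    A=z(S[0]*q[0]+a1)*y(q[1]); p=np.array([0,0,h])+A.apply([o2,b0,L1])
    A=A*z(S[1]*q[2])*y(q[3]); p=p+A.apply([o4,c0,L2])
    A=A*z(S[2]*q[4])*y(q[5]); p=p+A.apply([e0,d0,Lt])
    return p,A*z(S[3]*q[6]+c7),A
def fitk():
    best=None
    for S in product([-1,1],repeat=4):
      for c in (0,np.pi/2,np.pi,-np.pi/2):
        def f(P):
            r=[]
            for q,p,M in D:
                pp,A,_=fk(q,P,S); r+=list((pp-p)*5); r+=list((A.as_matrix()-np.array(M)).ravel())
            return r
        s=least_squares(f,[.3,.6,.46,.3,0,c]+[0]*6)
        if best is None or s.cost<best[0].cost: best=(s,S)
    return best
if __name__=="__main__":
    s,S=fitk();print(s.cost,S,s.x.round(4));np.save("kin.npy",np.r_[s.x,S])
    for q,p,M in D: print((fk(q,s.x,S)[0]-p).round(4))
E
python3 kin.py
```

```text
3.9931335682794113e-07 (-1, -1, -1, -1) [ 2.9460e-01  6.2380e-01  4.6450e-01  3.0900e-01  0.0000e+00  1.5708e+00
  0.0000e+00 -0.0000e+00 -2.1000e-02 -2.3900e-02 -4.0000e-04  1.0000e-04]
[0. 0. 0.]
[-0. -0. -0.]
[-0.  0.  0.]
[-0. -0.  0.]
[-0.  0.  0.]
[-0. -0. -0.]
[0.     0.     0.0001]
[-0. -0. -0.]
```

```bash
cat > sim.py <<'E'
import numpy as np
from scipy.optimize import least_squares
from scipy.spatial.transform import Rotation as R
from kin import fk
K=np.load("kin.npy");P,S=K[:12],K[12:]
LO=np.array([-2.69,-.47,-1.27,.19,-1.53,.08,-3.09]);HI=np.array([2.69,2.24,1.36,2.51,4.68,2.07,3.09])
def F(q): 
    p,A,_=fk(q,P,S); return p,A
def err(q,p,A,w=.5):
    pp,AA=F(q); return np.r_[p-pp,w*(A*AA.inv()).as_rotvec()]
def jac(q,w=.5):
    p,A=F(q);J=np.zeros((6,7));e=1e-6
    for i in range(7):
        d=q.copy();d[i]+=e;pp,AA=F(d)
        J[:3,i]=(pp-p)/e;J[3:,i]=w*(AA*A.inv()).as_rotvec()/e
    return J
def step(q,lin,roll,mode="dls",n=10):
    p,A=F(q);p2=p+A.apply(np.array(lin)/100);A2=A*R.from_euler('z',roll,degrees=True)
    for _ in range(n):
        J=jac(q);e=err(q,p2,A2)
        dq=J.T@np.linalg.solve(J@J.T+1e-4*np.eye(6),e)
        q=np.clip(q+np.clip(dq,-.25,.25),LO,HI)
    return q
def show(q):
    p,A=F(q);zz=A.as_matrix()[:,2]
    return q.round(2),p.round(3),round(float(np.degrees(np.arccos(-zz[2]))),1)
if __name__=="__main__":
    q=np.array([-1.4142,.1038,1.3042,.663,-.0691,2.0746,1.6526])
    for r in [0,0,2,2,1.7]: q=step(q,[0,0,3],r)
    print(show(q),"obs -1.69 -.18 .98 1.12 .39 1.80 1.18")
    for a in [2,2,2,2,1]: q=step(q,[-a,0,2.5],0)
    print(show(q),"obs -2.25 -.34 1.36 1.16 .62 1.73 1.07")
    q=np.array([-2.249,-.3442,1.3603,1.1606,.6186,1.7275,1.0731])
    for i in range(18):
        q=step(q,[31.4/18,1.296/18,54.9/18],0)
        if i%3==2: print(show(q))
E
python3 sim.py
```

```text
(array([-1.76, -0.21,  1.01,  1.15,  0.43,  1.78,  1.15]), array([0.492, 0.109, 0.847]), 21.6) obs -1.69 -.18 .98 1.12 .39 1.80 1.18
(array([-2.36, -0.41,  1.36,  1.18,  0.71,  1.72,  1.02]), array([0.614, 0.14 , 0.768]), 22.0) obs -2.25 -.34 1.36 1.16 .62 1.73 1.07
(array([-2.04, -0.37,  1.21,  1.46,  0.61,  1.52,  0.98]), array([0.576, 0.111, 0.687]), 21.6)
(array([-1.96, -0.41,  1.17,  1.71,  0.65,  1.33,  0.88]), array([0.562, 0.106, 0.583]), 21.6)
(array([-1.97, -0.43,  1.22,  1.93,  0.71,  1.14,  0.78]), array([0.547, 0.101, 0.478]), 21.6)
(array([-2.06, -0.45,  1.36,  2.12,  0.84,  0.94,  0.63]), array([0.531, 0.101, 0.376]), 21.8)
(array([-2.26, -0.47,  1.36,  2.3 ,  1.14,  0.89,  0.32]), array([0.494, 0.173, 0.328]), 28.9)
(array([-2.56, -0.47,  1.36,  2.45,  1.51,  0.95, -0.03]), array([0.441, 0.273, 0.317]), 40.9)
```

```bash
cat > plan.py <<'E'
from sim import *
import itertools
q0=np.array([-2.249,-.3442,1.3603,1.1606,.6186,1.7275,1.0731])
def run(q,seq):
    mx=0
    for lin,roll,n in seq:
        for _ in range(n):
            q2=step(q,lin,roll); mx=max(mx,np.abs(q2-q).max());q=q2
    return q,mx
for k in (1,3,5,7):
  for a in (([2,0,-2.5],6),([3,0,-1],6),([0,3,0],6),([0,-3,0],6),([3,0,1],8),([1,0,-3],8),([2,2,-1],6)):
    q,m=run(q0,[(a[0],0,k)])
    print(k,a[0],show(q),round(m,2))
E
python3 plan.py
```

```text
1 [2, 0, -2.5] (array([-2.15, -0.32,  1.28,  1.16,  0.58,  1.75,  1.08]), array([0.563, 0.113, 0.807]), 21.6) 0.1
1 [3, 0, -1] (array([-2.09, -0.32,  1.23,  1.22,  0.57,  1.71,  1.07]), array([0.56 , 0.112, 0.79 ]), 21.6) 0.16
1 [0, 3, 0] (array([-2.33, -0.35,  1.36,  1.16,  0.65,  1.74,  1.01]), array([0.586, 0.147, 0.79 ]), 21.6) 0.08
1 [0, -3, 0] (array([-2.19, -0.36,  1.33,  1.16,  0.62,  1.73,  1.11]), array([0.595, 0.087, 0.793]), 21.6) 0.06
1 [3, 0, 1] (array([-2.09, -0.33,  1.24,  1.26,  0.58,  1.67,  1.05]), array([0.567, 0.112, 0.771]), 21.6) 0.16
1 [1, 0, -3] (array([-2.21, -0.32,  1.32,  1.12,  0.6 ,  1.77,  1.09]), array([0.571, 0.114, 0.815]), 21.6) 0.04
1 [2, 2, -1] (array([-2.19, -0.31,  1.3 ,  1.19,  0.58,  1.72,  1.05]), array([0.566, 0.133, 0.792]), 21.6) 0.06
3 [2, 0, -2.5] (array([-1.96, -0.29,  1.07,  1.15,  0.55,  1.82,  1.07]), array([0.508, 0.106, 0.839]), 21.6) 0.11
3 [3, 0, -1] (array([-1.83, -0.33,  0.93,  1.32,  0.56,  1.72,  1.  ]), array([0.497, 0.102, 0.786]), 21.6) 0.16
3 [0, 3, 0] (array([-2.5 , -0.39,  1.36,  1.14,  0.73,  1.79,  0.89]), array([0.57
[... 1366 characters left out ...]
3, 0.903]), 21.6) 0.11
7 [3, 0, -1] (array([-1.63, -0.45,  0.5 ,  1.48,  0.57,  1.84,  0.79]), array([0.372, 0.083, 0.78 ]), 21.6) 0.16
7 [0, 3, 0] (array([-2.69, -0.46,  1.36,  1.08,  0.9 ,  1.91,  0.68]), array([0.591, 0.236, 0.79 ]), 22.1) 0.1
7 [0, -3, 0] (array([-2.01, -0.47,  1.29,  1.08,  0.69,  1.78,  1.34]), array([ 0.622, -0.091,  0.801]), 21.6) 0.06
7 [3, 0, 1] (array([-1.63, -0.47,  0.64,  1.75,  0.59,  1.55,  0.77]), array([0.424, 0.087, 0.649]), 21.6) 0.16
7 [1, 0, -3] (array([-2.13, -0.18,  1.25,  0.78,  0.52,  2.07,  1.2 ]), array([0.453, 0.106, 0.963]), 22.4) 0.08
7 [2, 2, -1] (array([-1.95, -0.24,  0.82,  1.31,  0.52,  1.78,  0.77]), array([0.416, 0.232, 0.799]), 21.6) 0.09
```

```bash
cat > beam.py <<'E'
from sim import *
import sys
q0=np.array([-2.249,-.3442,1.3603,1.1606,.6186,1.7275,1.0731])
dirs=[np.array(d,float) for d in [(1,0,0),(-1,0,0),(0,1,0),(0,-1,0),(0,0,1),(0,0,-1),(1,0,1),(1,0,-1),(-1,0,1),(-1,0,-1),(0,1,-1),(0,-1,-1),(1,1,0),(1,-1,0),(0,1,1),(0,-1,1),(-1,1,0),(-1,-1,0)]]
dirs=[d/np.linalg.norm(d)*3.5 for d in dirs]
def score(q):
    p,A=F(q);zz=A.as_matrix()[:,2]
    tx,ty=zz[0],zz[1]; lean=tx*.985+ty*.17; lat=-tx*.17+ty*.985
    c=-q[1]*3
    c+=5*max(0,.29-lean)+5*max(0,lean-.5)+3*max(0,abs(lat)-.08)
    return c
beam=[(score(q0),q0,[])]
allb=[]
for depth in range(7):
    new=[]
    for c,q,h in beam:
        for i,d in enumerate(dirs):
            qq=q.copy();ok=True
            for _ in range(4):
                q2=step(qq,d,0,n=5)
                if np.abs(q2-qq).max()>.2: ok=False;break
                qq=q2
            if not ok: continue
            p,_=F(qq)
            if p[2]<.6 or p[0]<.25: continue
            new.append((score(qq),qq,h+[i]))
    new.sort(key=lambda t:t[0]);beam=[];
    for n in new:
        if all(np.abs(n[1]-b[1]).max()>.08 for b in beam): beam.append(n)
        if len(beam)>=25: break
    print(depth,round(beam[0][0],3),beam[0][2],show(beam[0][1]))
    allb.append(beam[0])
E
time python3 beam.py
```

```text
0 0.803 [12] (array([-1.98, -0.27,  1.  ,  1.39,  0.53,  1.64,  0.86]), array([0.485, 0.199, 0.75 ]), 21.6)
1 -0.277 [12, 2] (array([-2.04,  0.09,  1.36,  1.3 ,  0.14,  1.52,  1.05]), array([0.464, 0.338, 0.744]), 21.6)
2 -1.06 [12, 2, 8] (array([-1.46,  0.35,  1.19,  1.23, -0.21,  1.4 ,  1.37]), array([0.592, 0.354, 0.688]), 21.6)
3 -1.82 [12, 2, 2, 16] (array([-1.35,  0.61,  1.07,  0.62, -0.38,  1.8 ,  1.1 ]), array([0.52 , 0.589, 0.769]), 21.6)
4 -2.379 [12, 2, 8, 1, 8] (array([-0.71,  0.79,  0.94,  0.4 , -0.6 ,  1.71,  1.42]), array([0.847, 0.393, 0.683]), 21.6)
5 -2.778 [12, 2, 4, 16, 16, 8] (array([-0.83,  0.93,  0.9 ,  0.21, -0.58,  1.75,  1.16]), array([0.795, 0.582, 0.621]), 21.6)
6 -2.779 [12, 2, 4, 16, 16, 17, 14] (array([-0.83,  0.93,  0.9 ,  0.21, -0.58,  1.75,  1.16]), array([0.795, 0.582, 0.621]), 21.6)
real	1m55.999s
user	1m55.951s
sys	0m0.108s
```

```bash
cat > p2.py <<'E'
from sim import *
from beam_dirs import dirs
q0=np.array([-2.249,-.3442,1.3603,1.1606,.6186,1.7275,1.0731])
def goto(q,tgt,n):
    m=0
    for i in range(n):
        p,A=F(q); d=A.inv().apply((np.array(tgt)-p)/(n-i))*100
        q2=step(q,d,0,n=5);m=max(m,np.abs(q2-q).max());q=q2
    return q,m
def head(q):
    p,A=F(q);z=A.as_matrix()[:,2];return round(float(np.degrees(np.arctan2(z[1],z[0]))),1)
def seq(q,l,n=4):
    for i in l:
        for _ in range(n): q=step(q,dirs[i],0,n=5)
    return q
for pre in ([12,2],[12,2,8],[12,2,2]):
    q=seq(q0,pre);print(pre,show(q))
    for w in ([(.58,.2,.62,8)],[(.50,.09,.62,8)],[(.62,.12,.6,8)]):
        qq=q
        for t in w+[(.5028,.0866,.30,10),(.5028,.0866,.166,5),(.5825,.1,.196,5)]:
            qq,m=goto(qq,t[:3],t[3]);print("   ",show(qq),head(qq),round(m,2))
        print()
E
sed -n '/^dirs/p' beam.py > beam_dirs.py; sed -i '1i import numpy as np' beam_dirs.py; python3 p2.py
```

```text
[12, 2] (array([-2.04,  0.09,  1.36,  1.3 ,  0.14,  1.52,  1.05]), array([0.464, 0.338, 0.744]), 21.6)
    (array([-1.63,  0.13,  1.33,  1.56, -0.02,  1.19,  1.41]), array([0.58, 0.2 , 0.62]), 21.6) 1.9 0.09
    (array([-1.26,  0.18,  1.09,  2.28, -0.24,  0.42,  1.75]), array([0.503, 0.087, 0.3  ]), 21.6) 2.8 0.15
    (array([-0.57,  0.36,  0.32,  2.4 , -0.71,  0.08,  2.16]), array([0.491, 0.092, 0.162]), 19.3) 6.3 0.19
    (array([-0.67,  0.42,  0.52,  2.19, -0.63,  0.29,  2.11]), array([0.582, 0.1  , 0.196]), 19.3) 6.3 0.06

    (array([-1.85, -0.47,  0.9 ,  1.73,  0.68,  1.49,  0.79]), array([0.499, 0.095, 0.621]), 21.8) -0.3 0.24
    (array([-2.14, -0.47,  1.36,  2.29,  1.04,  0.88,  0.41]), array([0.494, 0.119, 0.321]), 24.9) 2.1 0.11
    (array([-2.37, -0.47,  1.36,  2.51,  2.29,  0.96, -0.35]), array([0.526, 0.282, 0.43 ]), 70.7) 25.8 0.55
    (array([-2.69, -0.47,  1.36,  2.51,  4.68,  2.07,  0.91]), array([-0.005,  0.179,  0.755]), 136.3) -166.5 1.25

    (array([-1.37,  0.17,  1.29,  1.58, -0.16,  1.14,  1.67]), array([0.62, 0.12, 0.6 ]), 21.6) 3.1 0.15
    (array([-1.27,  
[... 2417 characters left out ...]
 array([0.494, 0.119, 0.322]), 25.6) -1.6 0.11
    (array([-2.39, -0.47,  1.36,  2.51,  2.29,  1.01, -0.39]), array([0.528, 0.283, 0.44 ]), 72.6) 24.7 0.55
    (array([-2.69, -0.47,  1.36,  2.51,  4.68,  1.98,  0.95]), array([-0.02 ,  0.2  ,  0.744]), 133.4) -172.8 1.25

    (array([-1.36,  0.17,  1.27,  1.58, -0.14,  1.14,  1.63]), array([0.62, 0.12, 0.6 ]), 21.6) 1.8 0.15
    (array([-1.28,  0.18,  1.11,  2.28, -0.24,  0.42,  1.73]), array([0.503, 0.087, 0.3  ]), 21.6) 1.8 0.09
    (array([-0.59,  0.37,  0.34,  2.4 , -0.7 ,  0.08,  2.13]), array([0.491, 0.092, 0.162]), 19.3) 5.0 0.18
    (array([-0.69,  0.42,  0.54,  2.19, -0.62,  0.29,  2.08]), array([0.582, 0.1  , 0.196]), 19.3) 5.0 0.06
```

```bash
cat > p3.py <<'E'
from p2 import *
from goal import bar_in,tcp_for
print("=====")
q=seq(q0,[12,2]);print(show(q))
for t in [(.62,.12,.6,8),(.60,-.05,.55,5),(.58,-.05,.35,5)]:
    q,m=goto(q,t[:3],t[3]);print("   ",show(q),head(q),round(m,2))
for w,n in [((140,130,-12),6),((140,0,-12),4),((79,0,-10),4),((79,0,28),4),((106,0,31),3)]:
    M=F(q)[1].as_matrix()
    q,m=goto(q,tcp_for(M,w),n);print("   ",w,show(q),head(q),round(m,2), -M[:,0])
E
python3 p3.py | sed -n '/=====/,$p'
```

```text
=====
(array([-2.04,  0.09,  1.36,  1.3 ,  0.14,  1.52,  1.05]), array([0.464, 0.338, 0.744]), 21.6)
    (array([-1.37,  0.17,  1.29,  1.58, -0.16,  1.14,  1.67]), array([0.62, 0.12, 0.6 ]), 21.6) 3.1 0.15
    (array([-1.18,  0.08,  1.32,  1.73, -0.16,  1.03,  1.94]), array([ 0.6 , -0.05,  0.55]), 21.6) 3.1 0.09
    (array([-0.86,  0.25,  1.08,  2.08, -0.52,  0.63,  2.3 ]), array([ 0.58, -0.05,  0.35]), 21.6) 3.1 0.1
    (140, 130, -12) (array([-0.35,  0.39,  0.45,  2.31, -1.14,  0.22,  2.89]), array([ 0.549, -0.041,  0.181]), 21.6) 3.1 0.17 [0.914  0.1767 0.3652]
    (140, 0, -12) (array([-0.73,  0.4 ,  0.56,  2.35, -1.14,  0.15,  2.61]), array([0.526, 0.087, 0.175]), 21.6) 3.1 0.11 [0.914  0.1767 0.3652]
    (79, 0, -10) (array([-0.85,  0.47,  0.76,  2.23, -1.01,  0.31,  2.48]), array([0.583, 0.097, 0.195]), 21.6) 3.1 0.07 [0.914  0.1767 0.3652]
    (79, 0, 28) (array([-0.71,  0.52,  0.58,  2.22, -1.13,  0.23,  2.59]), array([0.597, 0.098, 0.16 ]), 21.6) 3.1 0.04 [0.914  0.1767 0.3652]
    (106, 0, 31) (array([-0.61,  0.49,  0.44,  2.27, -1.22,  0.13,  2.69]), array([0.573, 0.094, 0.147]), 21.6) 3.1 0.06 [0.914  0.1767 0.3652]
```

>>> apply_moves([
  {"linear":[2.5,2.5,0],"roll":0},
  {"linear":[2.5,2.5,0],"roll":0},
  {"linear":[2.5,2.5,0],"roll":0},
  {"linear":[2.5,2.5,0],"roll":0},
  {"linear":[0,3.5,0],"roll":0},
  {"linear":[0,3.5,0],"roll":0},
  {"linear":[0,3.5,0],"roll":0},
  {"linear":[0,3.5,0],"roll":0},
])

```text
time_s: 12.45
position: [0.4623, 0.3382, 0.744]
ee_rot: [0.186, -0.078, 0.979, -0.007]
contact_force: [4.4, -8.1, -5.7]
gripper_width: 0.41
```

```bash
python3 st.py;python3 goal.py "('p',.62,.12,.6)"
```

```text
12.45 [0.4623 0.3382 0.744 ] [-2.0544  0.087   1.3643  1.3052  0.1414  1.521   1.0406] dq [ 1.11    1.409   0.0827 -0.3156 -1.2543 -0.2996  1.2536] [ 4.3611 -8.0698 -5.6645]
[[-0.9189 -0.1505  0.3647]
 [-0.1558  0.9877  0.0152]
 [-0.3625 -0.0429 -0.931 ]]
tilt 21.409431725517006 heading 2.3808362237206415 stand 9.839408576763336 w 0.4102832185933731
bar in weight [ -46.4598 -230.1872 -560.7099]
('p',.62,.12,.6) [0.62 0.12 0.6 ] tool cm [ -5.8716 -23.3111  18.8273] len 30.534453444251657
```

Just as simulated. Continuing above the stand.

>>> apply_moves([
  {"linear":[-0.73,-2.9,2.35],"roll":0},
  {"linear":[-0.73,-2.9,2.35],"roll":0},
  {"linear":[-0.73,-2.9,2.35],"roll":0},
  {"linear":[-0.73,-2.9,2.35],"roll":0},
  {"linear":[-0.73,-2.9,2.35],"roll":0},
  {"linear":[-0.73,-2.9,2.35],"roll":0},
  {"linear":[-0.73,-2.9,2.35],"roll":0},
  {"linear":[-0.73,-2.9,2.35],"roll":0},
])

```text
time_s: 13.25
position: [0.6203, 0.1174, 0.5987]
ee_rot: [0.185, -0.075, 0.98, -0.008]
contact_force: [-0.3, 1.0, -3.7]
gripper_width: 0.406
```

```bash
python3 st.py;python3 goal.py "('p',.60,-.05,.55)" "('p',.58,-.05,.35)"
```

```text
13.25 [0.6203 0.1174 0.5987] [-1.3622  0.1779  1.2831  1.577  -0.1535  1.1423  1.6458] dq [ 1.4014  0.4096 -0.4382  0.1396 -0.7887 -0.3564  1.0873] [-0.3354  0.9801 -3.6647]
[[-0.9202 -0.1441  0.3639]
 [-0.1504  0.9886  0.0112]
 [-0.3613 -0.0445 -0.9314]]
tilt 21.349008387588807 heading 1.7557865192377984 stand 9.839408576763336 w 0.4059771959744592
bar in weight [-104.0002    6.4862 -371.3118]
('p',.60,-.05,.55) [ 0.6  -0.05  0.55] tool cm [  6.1443 -16.0433   3.6153] len 17.555890467324716
('p',.58,-.05,.35) [ 0.58 -0.05  0.35] tool cm [ 15.2112 -14.8661  21.5152] len 30.253671956051768
```

>>> apply_moves([
  {"linear":[1.23,-3.21,0.72],"roll":0},
  {"linear":[1.23,-3.21,0.72],"roll":0},
  {"linear":[1.23,-3.21,0.72],"roll":0},
  {"linear":[1.23,-3.21,0.72],"roll":0},
  {"linear":[1.23,-3.21,0.72],"roll":0},
  {"linear":[1.81,0.24,3.58],"roll":0},
  {"linear":[1.81,0.24,3.58],"roll":0},
  {"linear":[1.81,0.24,3.58],"roll":0},
  {"linear":[1.81,0.24,3.58],"roll":0},
  {"linear":[1.81,0.24,3.58],"roll":0},
])

```text
time_s: 14.25
position: [0.5798, -0.0479, 0.3495]
ee_rot: [0.185, -0.075, 0.98, -0.008]
contact_force: [0.5, 0.8, -4.6]
gripper_width: 0.409
```

```bash
python3 st.py;python3 goal.py "('w',140,130,-12)"  "('w',140,0,-12)"
```

```text
14.25 [ 0.5798 -0.0479  0.3495] [-0.8599  0.2468  1.0687  2.0802 -0.5021  0.6233  2.244 ] dq [ 0.8574  0.4017 -0.8042  0.6006 -0.9567 -0.7925  0.9202] [ 0.537   0.8123 -4.6341]
[[-0.9201 -0.1443  0.3641]
 [-0.15    0.9886  0.0129]
 [-0.3618 -0.0428 -0.9313]]
tilt 21.36386370901705 heading 2.0246440410425595 stand 9.839408576763336 w 0.4093517134901841
bar in weight [  47.973   152.7545 -156.0222]
('w',140,130,-12) [ 0.5443 -0.0374  0.1811] tool cm [ 9.2027  2.2755 14.4022] len 17.242133820256576
('w',140,0,-12) [0.5256 0.0912 0.1756] tool cm [ 9.2027 15.2755 14.4022] len 22.922761685995123
```

>>> apply_moves([
  {"linear":[1.84,0.4,2.88],"roll":0},
  {"linear":[1.84,0.4,2.88],"roll":0},
  {"linear":[1.84,0.4,2.88],"roll":0},
  {"linear":[1.84,0.4,2.88],"roll":0},
  {"linear":[1.84,0.4,2.88],"roll":0},
  {"linear":[0,0,0],"roll":0},
])

```text
time_s: 14.85
position: [0.5417, -0.0388, 0.1791]
ee_rot: [0.181, -0.075, 0.981, -0.005]
contact_force: [-1.1, 1.2, -4.1]
gripper_width: 0.405
```

```bash
python3 st.py;python3 goal.py "('w',140,0,-12)"; python3 - <<'E'
from h import *
a=bot.camera("scene");b=bot.camera("side")
cv2.imwrite("pics/a_sc.png",a);cv2.imwrite("pics/a_si.png",b)
cv2.imwrite("pics/a.png",np.hstack([cv2.resize(a[120:320,180:380],None,fx=2,fy=2,interpolation=cv2.INTER_CUBIC),cv2.resize(b[60:260,200:400],None,fx=2,fy=2,interpolation=cv2.INTER_CUBIC)]))
E
```

```text
14.85 [ 0.5417 -0.0388  0.1791] [-0.3519  0.3867  0.4496  2.3187 -1.0929  0.2213  2.8079] dq [-0.1287 -0.0493  0.2249 -0.0904  0.1189  0.0352 -0.123 ] [-1.1205  1.1631 -4.1215]
[[-0.9234 -0.1456  0.3551]
 [-0.1489  0.9887  0.018 ]
 [-0.3537 -0.0362 -0.9346]]
tilt 20.829374509402854 heading 2.9088891202001133 stand 9.839408576763336 w 0.40521526488303344
bar in weight [143.5158 130.9469 -10.595 ]
('w',140,0,-12) [0.5253 0.0911 0.177 ] tool cm [-0.3516 13.0947 -0.1405] len 13.100158126167294
```

View pics/a.png

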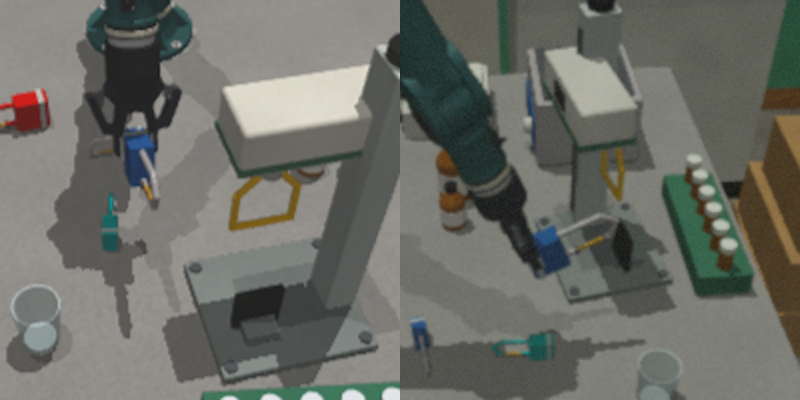

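```bash
cat > ov.py <<'E'
from goal import *
def ov(tag,scx,six,f=5,bar=np.array([.685,.1155,.200])):
    s=bot.sense();M=axes(s);W=np.c_[-M[:,0],M[:,1],-M[:,2]];o=s["position"]-W@(TW/1000)
    S=pose([bar[0],bar[1],.172])
    for n,(x,y,w,h) in (("scene",scx),("side",six)):
        im=cv2.imread(f"pics/{tag}_{n[:2]}.png")
        c=cv2.resize(im[y:y+h,x:x+w],None,fx=f,fy=f,interpolation=cv2.INTER_CUBIC);raw=c.copy()
        def ln(P,es,col):
            q=((proj(n,P)+.5-[x,y])*f).astype(int)
            for i,j in es: cv2.line(c,tuple(map(int,q[i])),tuple(map(int,q[j])),col,1)
        ln(box(-30,30,-18,18,0,62)@W.T+o,E,(0,255,255)); ln(hookpts()@W.T+o,[(i,i+1) for i in range(6)],(0,0,255))
        ln(S(np.array([[0,-40,260],[0,-40,200],[0,40,200],[0,40,260]])/1000.)+[0,0,bar[2]-.2],[(0,1),(1,2),(2,3)],(255,0,0))
        cv2.imwrite(f"pics/{tag}_ov_{n}.png",np.hstack([raw,c]))
if __name__=="__main__":
    ov(sys.argv[1],eval(sys.argv[2]),eval(sys.argv[3]),int(sys.argv[4]))
E
python3 ov.py a "(225,170,110,75)" "(255,115,90,90)" 4; python3 - <<'E'
import cv2
for n in("scene","side"): print(cv2.imread(f"pics/a_ov_{n}.png").shape)
E
```

```text
(300, 880, 3)
(360, 720, 3)
```

View pics/a_ov_scene.png

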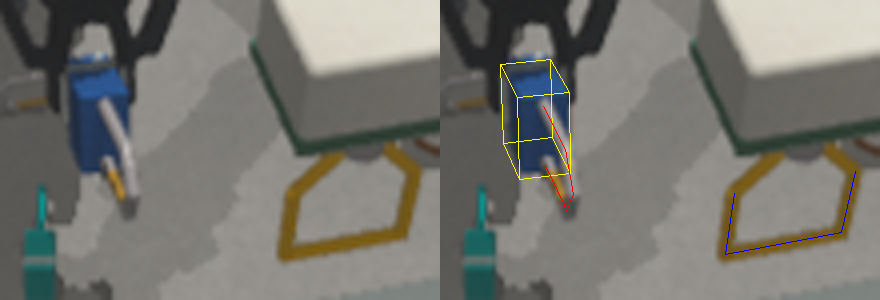

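View pics/a_ov_side.png

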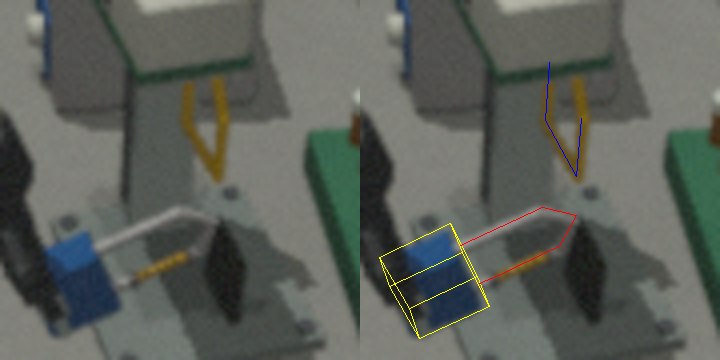

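>>> apply_moves([
  {"linear":[0,3.2,0],"roll":0},
  {"linear":[0,3.3,0],"roll":0},
  {"linear":[0,3.3,0],"roll":0},
  {"linear":[0,3.3,0],"roll":0},
  {"linear":[0,0,0],"roll":0},
])

```text
time_s: 15.45
position: [0.5312, 0.0968, 0.1819]
ee_rot: [0.19, -0.081, 0.978, -0.005]
contact_force: [0.4, -0.2, -3.9]
gripper_width: 0.41
```

```bash
python3 st.py;python3 goal.py "('w',79,0,-9)"; python3 - <<'E'
from h import *
a=bot.camera("scene");b=bot.camera("side")
cv2.imwrite("pics/b_sc.png",a);cv2.imwrite("pics/b_si.png",b)
E
python3 ov.py b "(270,180,75,75)" "(255,115,75,90)" 5
```

```text
15.45 [0.5312 0.0968 0.1819] [-0.7898  0.4054  0.6102  2.3392 -1.0719  0.1722  2.5109] dq [ 0.0884 -0.0142  0.031   0.0112 -0.0014 -0.0675  0.0438] [ 0.3639 -0.2295 -3.9345]
[[-0.9147 -0.1572  0.3722]
 [-0.1613  0.9867  0.0204]
 [-0.3705 -0.0414 -0.9279]]
tilt 21.886222163926956 heading 3.139755965681216 stand 9.839408576763336 w 0.41021891671617056
bar in weight [131.1991  -6.4344 -17.2047]
('w',79,0,-9) [0.583  0.099  0.1939] tool cm [-5.2199 -0.6434  0.8205] len 5.323031200046277
```

View pics/b_ov_scene.png

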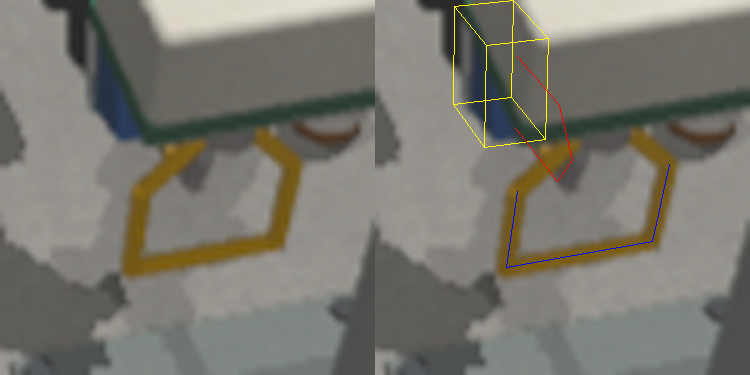

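View pics/b_ov_side.png

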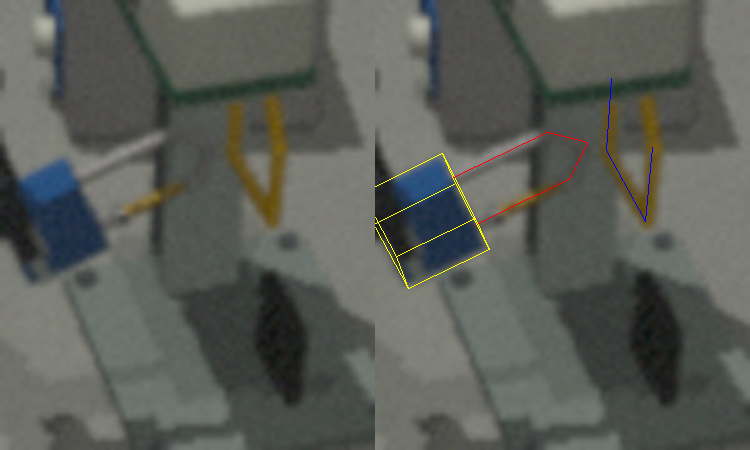

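>>> apply_moves([
  {"linear":[0,-0.6,0.8],"roll":0},
  {"linear":[-1.4,0,0],"roll":0},
  {"linear":[-1.4,0,0],"roll":0},
  {"linear":[-1.4,0,0],"roll":0},
  {"linear":[-1.1,0,0],"roll":0},
  {"linear":[0,0,0],"roll":0},
])

```text
time_s: 16.15
position: [0.5863, 0.09, 0.195]
ee_rot: [0.192, -0.074, 0.979, -0.009]
contact_force: [-0.3, 0.1, -4.0]
gripper_width: 0.407
```

```bash
python3 st.py;python3 goal.py "('w',78,0,-9)"; python3 - <<'E'
from h import *
a=bot.camera("scene");b=bot.camera("side")
cv2.imwrite("pics/c_sc.png",a);cv2.imwrite("pics/c_si.png",b)
E
python3 ov.py c "(270,180,75,75)" "(265,115,70,70)" 5
```

```text
16.15 [0.5863 0.09   0.195 ] [-0.8187  0.4697  0.7298  2.2265 -1.0009  0.2874  2.4508] dq [ 0.0159 -0.0086 -0.0405  0.0551 -0.0127 -0.0024  0.0168] [-0.2982  0.0974 -3.9935]
[[-0.9155 -0.1424  0.3763]
 [-0.149   0.9888  0.0117]
 [-0.3737 -0.0454 -0.9264]]
tilt 22.113371066346836 heading 1.7756849695822314 stand 9.839408576763336 w 0.4065482419361864
bar in weight [76.7748 10.9591 -9.2143]
('w',78,0,-9) [0.5837 0.1006 0.1939] tool cm [0.1225 1.0959 0.0214] len 1.102941619790022
```

View pics/c_ov_scene.png

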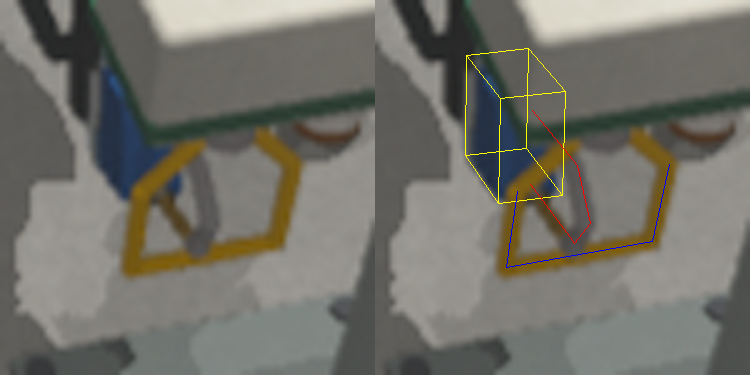

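View pics/c_ov_side.png

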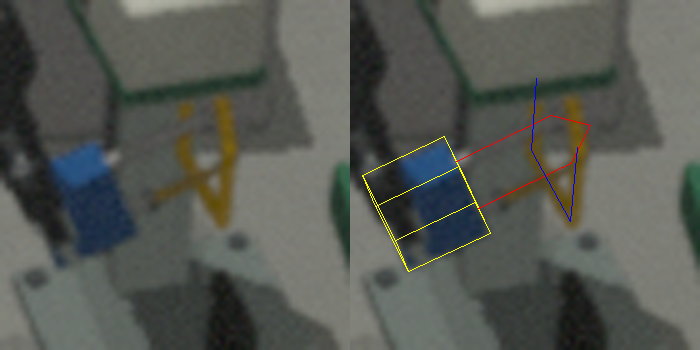

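>>> apply_moves([
  {"linear":[0,0,0.8],"roll":0},
  {"linear":[0,0,0.8],"roll":0},
  {"linear":[0,0,0.8],"roll":0},
  {"linear":[0,0,0.8],"roll":0},
  {"linear":[0,0,0.7],"roll":0},
  {"linear":[0,0,0],"roll":0},
])

```text
time_s: 16.85
position: [0.5962, 0.0903, 0.1559]
ee_rot: [0.188, -0.074, 0.979, -0.008]
contact_force: [-3.3, -1.1, -2.7]
gripper_width: 0.405
```

```bash
python3 st.py;python3 goal.py "('w',78,0,-9)"; python3 - <<'E'
from h import *
a=bot.camera("scene");b=bot.camera("side")
cv2.imwrite("pics/d_sc.png",a);cv2.imwrite("pics/d_si.png",b)
E
python3 ov.py d "(270,180,75,75)" "(265,115,70,70)" 5
```

```text
16.85 [0.5962 0.0903 0.1559] [-0.6687  0.5124  0.54    2.2245 -1.1244  0.2006  2.5681] dq [-0.0209 -0.0043  0.0272  0.013   0.0161  0.0173 -0.0142] [-3.2542 -1.1016 -2.6821]
[[-0.9185 -0.1424  0.369 ]
 [-0.1482  0.9889  0.0126]
 [-0.3667 -0.0431 -0.9293]]
tilt 21.66689660950926 heading 1.9573336816238909 stand 9.839408576763336 w 0.4054732070267951
bar in weight [82.3124 10.3393 31.5124]
('w',78,0,-9) [0.5837 0.1007 0.1947] tool cm [-0.4312  1.0339 -4.0512] len 4.2032784105712135
```

View pics/d_ov_scene.png

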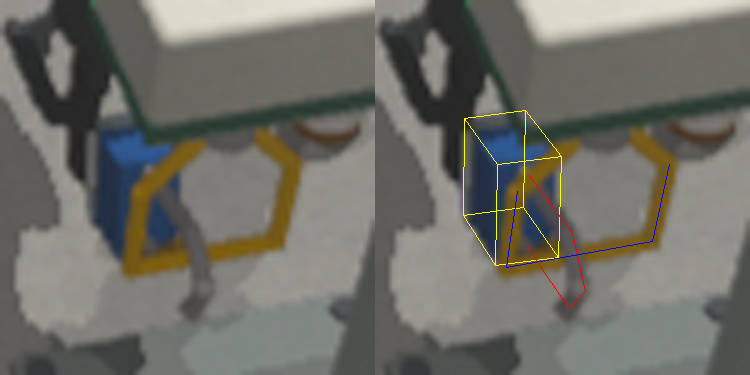

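View pics/d_ov_side.png

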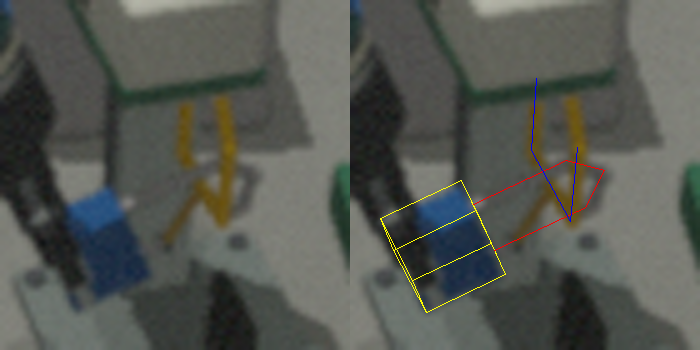

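>>> apply_moves([
  {"linear":[0.6,0,0],"roll":0},
  {"linear":[0.6,0,0],"roll":0},
  {"linear":[0.6,0,0],"roll":0},
  {"linear":[0.4,0,0],"roll":0},
  {"linear":[0,0,0],"roll":0},
])

```text
time_s: 17.45
position: [0.577, 0.0882, 0.1484]
ee_rot: [0.189, -0.075, 0.979, -0.008]
contact_force: [0.2, -0.3, -3.7]
gripper_width: 0.41
```

```bash
python3 st.py;python3 goal.py "('w',105,0,31)"; python3 - <<'E'
from h import *
a=bot.camera("scene");b=bot.camera("side")
cv2.imwrite("pics/e_sc.png",a);cv2.imwrite("pics/e_si.png",b)
E
python3 ov.py e "(270,180,75,75)" "(265,115,70,70)" 5
```

```text
17.45 [0.577  0.0882 0.1484] [-0.605   0.4888  0.4388  2.2681 -1.1999  0.131   2.6471] dq [-0.0103  0.0066  0.0196 -0.0213  0.0157  0.0071 -0.0161] [ 0.2054 -0.2758 -3.7117]
[[-0.9174 -0.144   0.3709]
 [-0.1497  0.9886  0.0136]
 [-0.3686 -0.043  -0.9286]]
tilt 21.784299075495237 heading 2.0998538468848693 stand 9.839408576763336 w 0.40992060653391066
bar in weight [102.9936   9.252   31.0582]
('w',105,0,31) [0.5738 0.097  0.1473] tool cm [ 0.2006  0.9252 -0.0058] len 0.946724615018578
```

View pics/e_ov_scene.png

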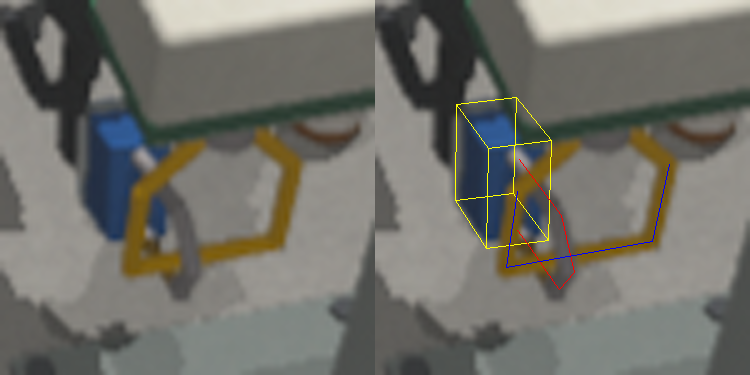

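View pics/e_ov_side.png

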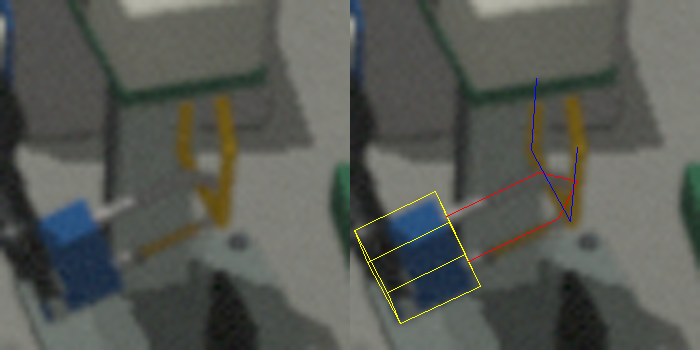

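>>> apply_moves([
  {"linear":[0,0,0],"roll":0},
  {"linear":[0,0,0],"roll":0},
  {"linear":[0,0,0],"roll":0},
  {"linear":[0,0,0],"roll":0},
  {"linear":[0,0,0],"roll":0},
  {"linear":[0,0,0],"roll":0},
  {"linear":[0,0,0],"roll":0},
  {"linear":[0,0,0],"roll":0},
], hand=0)

```text
time_s: 18.35
position: [0.5776, 0.0881, 0.1486]
ee_rot: [0.189, -0.075, 0.979, -0.008]
contact_force: [0.2, -0.2, 0.5]
gripper_width: 1.002
```

```bash
python3 st.py; python3 - <<'E'
from h import *
a=bot.camera("scene");b=bot.camera("side")
cv2.imwrite("pics/f.png",np.hstack([cv2.resize(a[150:300,250:380],None,fx=3,fy=3,interpolation=cv2.INTER_CUBIC),cv2.resize(b[90:240,230:360],None,fx=3,fy=3,interpolation=cv2.INTER_CUBIC)]))
E
```

```text
18.35 [0.5776 0.0881 0.1486] [-0.6063  0.4894  0.4407  2.2671 -1.1991  0.1315  2.6465] dq [ 0.0013 -0.0001 -0.      0.0003  0.0015 -0.0014 -0.0007] [ 0.1943 -0.2189  0.4752]
[[-0.9172 -0.144   0.3714]
 [-0.15    0.9886  0.0131]
 [-0.3691 -0.0437 -0.9284]]
tilt 21.816914266703087 heading 2.016521438586196 stand 9.839408576763336 w 1.002307464657096
```

View pics/f.png

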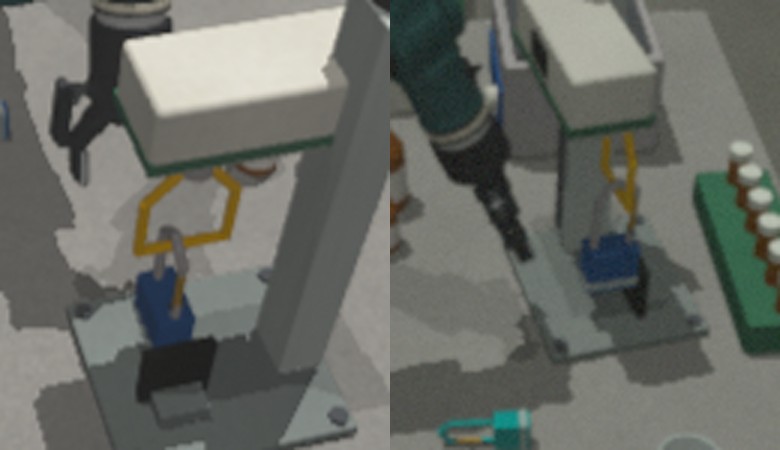

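>>> apply_moves([
  {"linear":[0,0,-1.5],"roll":0},
  {"linear":[0,0,-2],"roll":0},
  {"linear":[0,0,-2],"roll":0},
  {"linear":[0.5,0,-2],"roll":0},
  {"linear":[0,0,0],"roll":0},
  {"linear":[0,0,0],"roll":0},
  {"linear":[0,0,0],"roll":0},
  {"linear":[0,0,0],"roll":0},
  {"linear":[0,0,0],"roll":0},
  {"linear":[0,0,0],"roll":0},
  {"linear":[0,0,0],"roll":0},
  {"linear":[0,0,0],"roll":0},
  {"linear":[0,0,0],"roll":0},
  {"linear":[0,0,0],"roll":0},
  {"linear":[0,0,0],"roll":0},
  {"linear":[0,0,0],"roll":0},
  {"linear":[0,0,0],"roll":0},
  {"linear":[0,0,0],"roll":0},
  {"linear":[0,0,0],"roll":0},
  {"linear":[0,0,0],"roll":0},
])

```text
time_s: 20.45
position: [0.5452, 0.0864, 0.2164]
ee_rot: [0.189, -0.075, 0.979, -0.008]
contact_force: [0.2, -0.3, 0.5]
gripper_width: 0.997
```

>>> apply_moves([
  {"linear":[0,0,0],"roll":0},
  {"linear":[0,0,0],"roll":0},
  {"linear":[0,0,0],"roll":0},
  {"linear":[0,0,0],"roll":0},
  {"linear":[0,0,0],"roll":0},
  {"linear":[0,0,0],"roll":0},
  {"linear":[0,0,0],"roll":0},
  {"linear":[0,0,0],"roll":0},
  {"linear":[0,0,0],"roll":0},
  {"linear":[0,0,0],"roll":0},
  {"linear":[0,0,0],"roll":0},
  {"linear":[0,0,0],"roll":0},
  {"linear":[0,0,0],"roll":0},
  {"linear":[0,0,0],"roll":0},
  {"linear":[0,0,0],"roll":0},
])

```text
time_s: 21.95
position: [0.5452, 0.0864, 0.2164]
ee_rot: [0.189, -0.075, 0.979, -0.008]
contact_force: [0.7, 0.1, 0.0]
gripper_width: 0.997
```

```bash
python3 st.py; python3 - <<'E'
from h import *
a=bot.camera("scene");b=bot.camera("side");a2=bot.camera("scene");a2=bot.camera("scene")
r=(slice(195,270),slice(280,345))
print(np.abs(a.astype(float)-a2)[r].mean(), np.abs(a.astype(float)-a2)[300:380,50:120].mean())
cv2.imwrite("pics/g.png",np.hstack([cv2.resize(a[180:280,270:360],None,fx=4,fy=4,interpolation=cv2.INTER_CUBIC),cv2.resize(b[110:210,260:350],None,fx=4,fy=4,interpolation=cv2.INTER_CUBIC)]))
cv2.imwrite("pics/g2.png",b)
E
```

```text
21.95 [0.5452 0.0864 0.2164] [-0.948   0.4075  0.861   2.2901 -0.9416  0.3088  2.4045] dq [ 0.0022 -0.002   0.0006 -0.0011 -0.0004  0.0004 -0.0019] [0.6634 0.0961 0.0187]
[[-0.9172 -0.1441  0.3715]
 [-0.15    0.9886  0.0131]
 [-0.3691 -0.0437 -0.9284]]
tilt 21.81990089688389 heading 2.0242786994377 stand 9.839408576763336 w 0.9971376611695147
0.4497094017094017 0.3461309523809524
```

View pics/g.png

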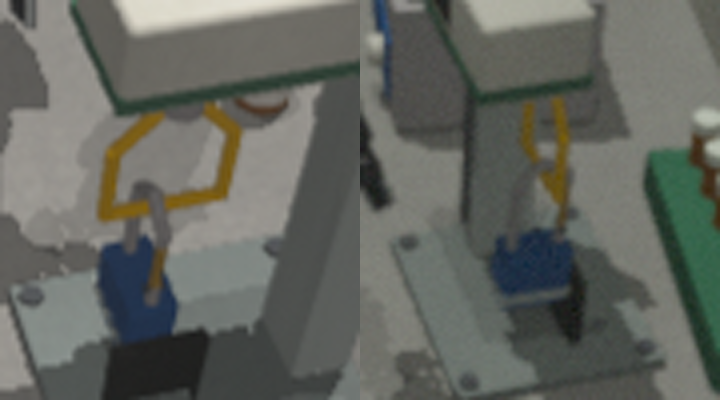

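View pics/g2.png

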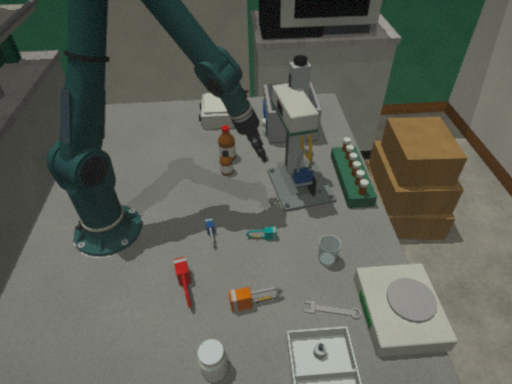

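The weight hangs upright in the bow against the pad (scene block at about (304,255), side block at about (303,177)). The gate is shut, nothing moves between frames, the gripper is clear, and the other objects are in place.

```bash
python3 -c "
from cell import bot
print(bot.hand_in())"
```

```text
the job is handed in; nothing more can be done
None
```

The blue check weight hangs from the lower bar of the yellow loop with its gate shut. I handed the job in at about 22 s of the 50 s; no verdict was reported.

**What I did:** I gripped the blue block near its rear end. The moves only allow turning about the tool's own axis, so I tilted the gripper back about 22° by running the arm against its reach limits, high above the stand. I then slid the hook under the head and through the loop, and pushed it down over the bar until the gate swung open. Drawing back 22 mm brought the bar into the bow and the gate shut. I let go and backed off.

**What my last checks showed:**
- **Hook:** the camera images show the gate shut and the bar in the bow.
- **Rest:** the weight hangs near vertical against the rest pad. Two scene pictures 0.1 s apart differed only by image noise.
- **Robot:** the contact force is close to zero and the gripper is clear of everything.
- **Other objects:** the orange weight, bottles, jar, beaker and wrench look unmoved in the last side picture.

**What disagreed or ran close:**
- **Stand model:** the head's underside and the column's top did not fit the listed sizes by a few pixels. I left those points out of the pose fit.
- **Weight in the grip:** it sat about 2 mm off where I predicted, and I allowed for that.
- **Joint limits:** while tilting, joints 3, 4 and 6 ran right up to their range limits. Joint 3 read 1.364 and joint 6 read 2.075, just over the rounded limits of 1.36 and 2.07. The robot reported no fault.

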